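Wind a cutting die out of the bench roller press

ROBOT

A 6-joint arm with a two-finger parallel gripper is mounted at the origin on a cart in front of the work surface, level with it; the furniture and walls round the work are solid. World frame = base frame: x ahead of the robot, y to its left, z up, the work surface at z = 0. Lengths are in m, angles in rad, forces in N, time in s.
With the tool pointing down it reaches from about 0.35 to 0.775 m from the base axis. Payload 7.3 kg.
Tool frame: the origin (TCP) lies midway between the tips of the shut fingers; the grasp point (between the pads) lies 19 mm behind it; x points along the fingers, z is the direction in which the jaws open and shut, and the axes are right-handed (so a half turn about x gives the same grasp; the last joint's range is limited). The gripper opens to 92 mm and grips with 3 to 60 N. Pads are 19 mm wide; open, the fingers measure 130 mm over their backs; the gripper's body (75 mm by 190 mm) begins 47 mm behind the grasp point.
Start: joints at [-1.382, 0.342, 1.524, -0, 1.275, -0.146], TCP at [0.173, -0.496, 0.227] pointing down, gripper open.
Joint ranges: [-2.53, 2.53], [-0.77, 2.02], [0.04, 2.7], [-1, 4.14], [0.28, 2.66], [-3.11, 3.11]. Speed limits (rad/s): [2.57, 2.57, 3.14, 3.14, 3.14, 3.14].

INTERFACE

Orientations are given as a rotation vector (axis times angle).
In Python, from cell import r, grab_frame, get_calibration, order gives the robot as it stands.
- The arm moves only by the tool carry_out, never from a script. Its argument "plan" is a list of rows, each a list of 7 numbers: the opening, from 0 (shut) to 1 (fully open), then the shift along the tool's x, y, z in m, then the turn, a rotation vector about the tool's x, y, z in rad. A call has 1 to 20 rows; each row shifts and turns the pose as measured when the row begins, along the tool's axes as they then stand; what a row does not reach is not made up. A row lasts 1/8 s, in which the tool goes at most 62.5 mm and 10.7 degrees, less where a joint would pass 70% of its speed; a pose out of reach is approached as far as the arm can. A call is refused whole if a number of a shift passes 0.0625 or a number of a turn 0.188, either way. A call with a gripper value outside its range is refused whole. The fingers move at their own pace and stop on an object; "newtons" is the grip in N (left out, the last holds). Time passes only in rows, so rows that do not move let the fingers close. It gives the time, the measured TCP pose, the force and the opening at its end, in the units of the state.
- r.observe(): the state, without advancing time (a new reading comes with each control period).
- grab_frame(name): name is "side" or "top"; returns the picture (480x640x3 uint8, red, green, blue); there is no depth.
- get_calibration(name): a dict with "intrinsics" (3x3 intrinsics, pixels), "rvec" (rotation vector, rad) and "tvec" (3), from world to camera coordinates, as OpenCV has them. Camera axes: x right, y down, z forward; pixel columns grow to the right and rows downward; lengths in m; the calibration is good to about 2 mm. A picture is of the moment at which its call begins. get_calibration takes no time and is no camera call.
- order.finish_job(): hands the job in, once; it reports no verdict.
The state is a dict: "clock": time; "joint_pos": joint angles; "qd": joint speeds; "joint_efforts": joint torques, N m; "position": TCP position; "tcp_rot": TCP orientation; "force": force on the tool from outside, world axes, zero at the start; "wrist_torque": the same for the moment, N m; "opening": finger opening in m.
Only numpy, scipy, OpenCV 4.12 (cv2) and the standard library are available. Lean on these libraries where they do the work, as an engineer would, in place of code of your own. Each camera call takes 0.05 s, during which the arm holds its last target.

TASK

A steel cutting die was left under the rolls of the small bench roller press. Fold the handle of the press's crank fully out to its working position, then wind the crank clockwise (as seen from the handle's side) until the bed, coming out towards you, is up against its stop. Lift the die off the bed and set it down flat in the empty left compartment of the wooden die tray; leave the handle out and the bed at its stop, and do not disturb the other things.

Things in the scene. Friction and masses are not known exactly. Their poses are not given: they have to be found in the camera images.
- press: Grey bench roller press, screwed down. Origin on the table under its middle. Its -x side (front, with the crank) faces left (+y of the robot), its -y end points at the robot. Base plate 160 (x) x 300 (y) mm, 22 mm high; two upright cheeks, outer faces at x = -69 and +69 mm, up to 104 mm wide (y), 235 mm high; a tool shelf on top. Shaft along its x, 120 mm up. 2 mm of air over the die.
- crank (a joint): Turn of the crank, rad: 0 = arm hanging straight down, positive = clockwise seen from the press's front (the arm goes from down to the press's +y, up, -y); stop at 8.125. Radius 65 mm. The steel arm is 20 mm wide and 8 mm thick, its outer face at x = -86 mm of the press. Friction holds it where it is left (0.22 N m: about 3.5 N at the handle).
- handle (a joint): Fold of the crank's handle about a pin at the arm's end, rad: 0 = folded, lying along the arm, free end towards the hub; 1.571 = fully out against its stop, square to the arm, pointing out of the press's front (-x): working position. The stiff hinge (0.16 N m, 3 to 4 N near the free end) stays where it is left; pulling the handle towards the shaft folds it in again.
- bed (a joint): Travel of the bed along -y of the press (out towards the robot), m: 16 mm per radian of the crank (always 0.016 x the crank's turn), 0.130 at the stop. The die rides along.
- crank_hub (a point): Centre of the crank's hub, on the shaft, at the arm's outer face.
- handle_pin (a point): Middle of the pin about which the handle folds, 65 mm from the shaft, 18 mm in front of the arm's outer face (x = -104 mm of the press). The pin crosses the arm, in the plane in which the crank turns.
- handle_end (a point): Free end of the handle, 57 mm from the pin. From 12 to 54 mm off the pin the straight handle carries a pale wooden sleeve, at most 17 mm in diameter, that spins freely on it.
- bed_middle (a point): Middle of the upper face of the bed, 146 mm above the table. The bed is a white board 100 (x of the press) x 240 (y) x 10 mm.
- die: The cutting die that was left in the press: a steel band 3.5 mm thick and 24 mm high, bent to a long oval of 70 (its y) x 40 (its x) mm with straight long sides, with a cross bar; it stands loose on the bed, 100 to 170 g. Origin under its middle, z up; long side along the bed to within about 10 degrees.
- tray: Open wooden die tray, fixed, 126 (x) x 206 (y) mm, 24 mm high, walls and bottom 6 mm, parted across the middle into a left (+y) and a right compartment, each about 114 x 94 mm. Origin on the table under its middle.
- tray_empty (a point): Middle of the floor of the tray's empty left compartment.
- round_die: A round steel die, 52 mm in diameter and 24 mm high, in the tray's right compartment. Stays there. Origin under its middle.
- masking_tape: Roll of masking tape, 89 mm in diameter, 19 mm high, lying flat on the table, front left. Bystander.
- awl: Awl with a wooden handle, 152 mm long and 24 mm thick, lying on the table to the left of the press, nearer the robot than the crank. Bystander.
- shelf_front (a point): Middle of the lower edge of the tool shelf's crank side (x = -128, z = 265 mm of the press). The shelf (y from -62 to +62, x to +84 mm, rim 282 mm high) juts out over the crank, so the handle is reached with a tool leaning 25 to 45 degrees out of the press's front: gripper in front of the shelf, fingers pointing down and in towards the press. Things on the shelf are fixed.
- beeswax: Yellow-brown block of beeswax, 38 x 58 x 18 mm, on the table to the left of the press. Bystander.

How it is judged:
By the outcome, as a careful person would: the job done as asked, in the order asked, and still so for the second after the job is handed in, with the robot touching nothing.
It also fails if it takes over 69 s, if anything falls off the work surface, if the arm or the gripper's body presses on something with over 40 N, if the wrist force passes 120 N, or if a joint passes its speed limit or range.

## Working session

There is one attempt and no reset: what is moved stays moved. The work goes in short steps, Python scripts to look and compute and a tool call to move; the robot and the scene stay as the last step left them, time stands still between calls to the robot, and variables do not carry over. Pictures are saved under pics/ and viewed, and the job is handed in when it is done.

Besides the shell and the picture viewer there is one more tool, called after "Emit:" in YAML: its name, and indented under it one key for each argument. carry_out: Moves the arm, as the interface text tells. Its arguments: {"type":"object","properties":{"plan":{"type":"array","items":{"type":"array","items":{"type":"number"}}},"newtons":{"type":"number"}},"required":["plan"]}

```bash
ls; mkdir -p pics; python3 - <<'E'
from cell import r, grab_frame, get_calibration, order
import cv2
for n in("side","top"):
    cv2.imwrite(f"pics/{n}0.png",grab_frame(n)[:,:,::-1]); c=get_calibration(n); print(n,c)
    R=cv2.Rodrigues(c['rvec'])[0]; print(-R.T@c['tvec'])
print(r.observe())
E
```

```text
pics
side {'intrinsics': array([[604.61611604,   0.        , 314.51947376],
       [  0.        , 604.61611604, 258.61721484],
       [  0.        ,   0.        ,   1.        ]]), 'rvec': array([ 0.87042053, -2.43685624,  1.1790012 ]), 'tvec': array([0.3735762 , 0.36913035, 1.27557789])}
[-0.20451117  0.83162631  1.08142878]
top {'intrinsics': array([[486.86576429,   0.        , 326.90413439],
       [  0.        , 486.86576429, 240.66473559],
       [  0.        ,   0.        ,   1.        ]]), 'rvec': array([ 2.11226393, -2.17479475,  0.15210938]), 'tvec': array([-0.08586355,  0.56089397,  1.4572523 ])}
[ 0.34038719 -0.10526487  1.52269982]
{'clock': 0.1, 'joint_pos': array([-1.38199051e+00,  3.42648176e-01,  1.52489640e+00, -5.66904930e-06,
        1.27539327e+00, -1.46006719e-01]), 'qd': array([ 8.39817360e-05, -2.85686983e-03, -3.48199899e-03,  1.06249645e-03,
        6.81204415e-05,  1.00406841e-03]), 'joint_efforts': array([ 1.97142275e-03, -4.32003951e+01, -2.44695747e+01,  7.19262077e-02,
        5.26241970e-02, -5.29843032e-05]), 'position': array([ 0.17246054, -0.49549486,  0.22612574]), 'tcp_rot': array([ 0.96002096,  1.35019543, -0.9584867 ]), 'force': array([ 0.0283702 ,  0.68745888, -1.01750973]), 'wrist_torque': array([ 0.05397683, -0.03388931,  0.01748136]), 'opening': 0.09170792408900207}
```

View pics/side0.png

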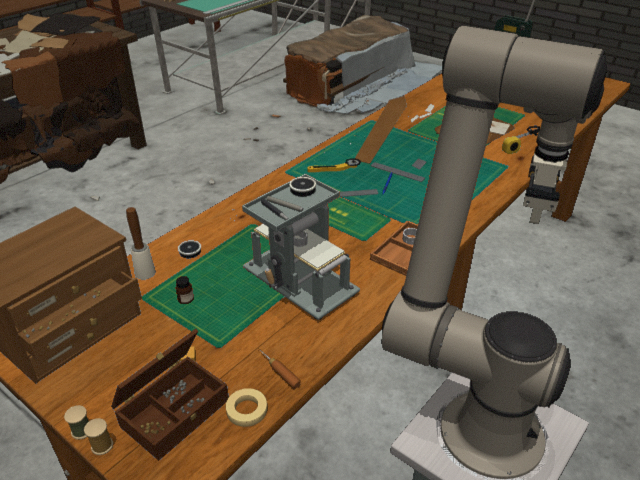

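View pics/top0.png

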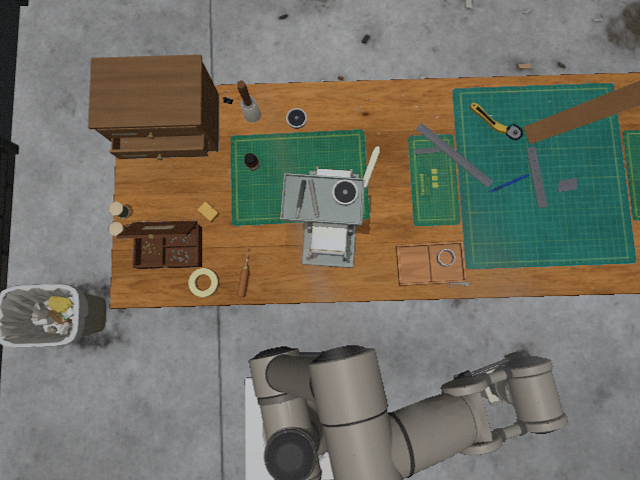

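The side view shows the press at about (305,245) and the tray at about (400,250). In the top view the press is at (328,215), the tray at (430,264), the tape at (203,282) and the awl at (244,272). Next I zoom in.

```bash
cat > h.py <<'E'
from cell import r, grab_frame, get_calibration, order
import cv2, numpy as np
from scipy.spatial.transform import Rotation as Ro
C={n:get_calibration(n) for n in("side","top")}
def proj(n,P):
    c=C[n]; return cv2.projectPoints(np.float64(P).reshape(-1,1,3),c['rvec'],c['tvec'],c['intrinsics'],None)[0].reshape(-1,2)
def ray(n,uv,z):
    c=C[n];R=cv2.Rodrigues(c['rvec'])[0];o=-R.T@c['tvec'];d=R.T@np.linalg.inv(c['intrinsics'])@np.array([*uv,1.]);return o+d*(z-o[2])/d[2]
def crop(n,x0,y0,w,h,name,s,img=None):
    im=grab_frame(n)[:,:,::-1] if img is None else img
    cv2.imwrite("pics/"+name,cv2.resize(im[y0:y0+h,x0:x0+w],None,fx=s,fy=s,interpolation=cv2.INTER_CUBIC))
E
python3 - <<'E'
from h import *
s=cv2.imread("pics/side0.png");t=cv2.imread("pics/top0.png")
crop("side",230,160,133,160,"s1.png",5 if 0 else 3.75*1.0,s)
crop("side",230,165,140,150,"s1.png",4,s)
crop("top",270,160,100,115,"t1.png",5,t)
crop("top",385,230,95,65,"t2.png",8,t)
E
```

```text
(no output)
```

View pics/s1.png

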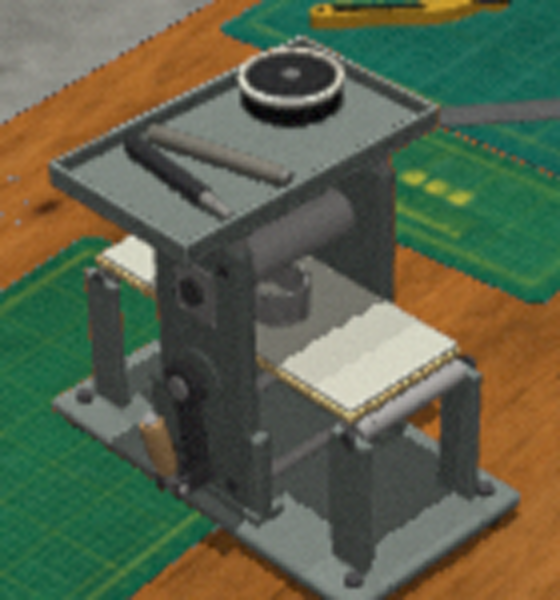

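View pics/t1.png

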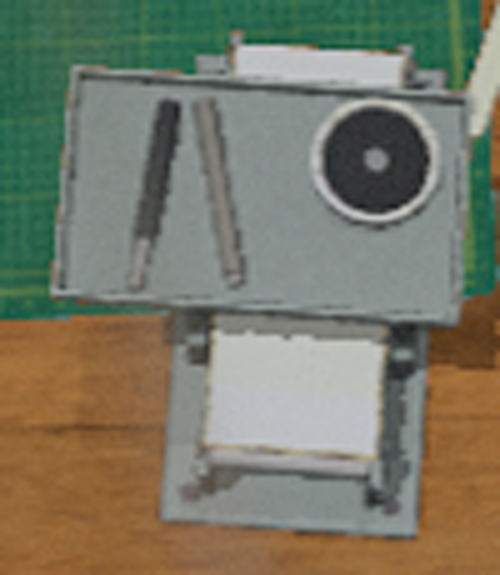

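View pics/t2.png

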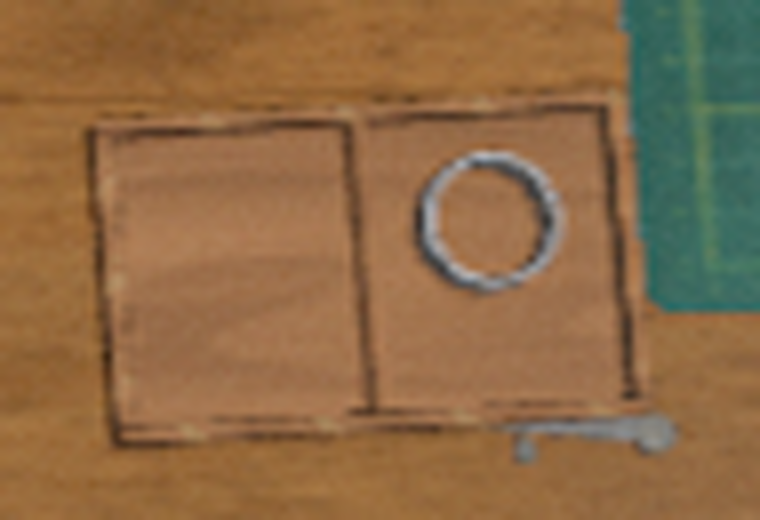

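```bash
cat > fit.py <<'E'
from h import *
from scipy.optimize import least_squares
def W(p,L):
    L=np.atleast_2d(L).astype(float); c,s=np.cos(p[2]),np.sin(p[2])
    return np.c_[p[0]+c*L[:,0]-s*L[:,1],p[1]+s*L[:,0]+c*L[:,1],L[:,2]]
f=lambda u,v,s,a,b:((u+.5)/s-.5+a,(v+.5)/s-.5+b)
T=lambda u,v:f(u,v,5,270,160)
S=lambda u,v:f(u,v,4,230,165)
if __name__=="__main__":
    obs=[("top",T(75,68),(-128,62,282)),("top",T(472,95),(84,62,282)),("top",T(52,296),(-128,-62,282)),("top",T(458,326),(84,-62,282)),
     ("top",T(162,520),(-80,-150,22)),("top",T(418,537),(80,-150,22)),
     ("side",S(50,165),(-128,62,282)),("side",S(302,38),(84,62,282)),("side",S(438,105),(84,-62,282)),("side",S(185,240),(-128,-62,282)),
     ("side",S(519,492),(80,-150,22)),("side",S(54,404),(-80,150,22))]
    def res(p): 
        o=[]
        for n,uv,L in obs:o+=list(proj(n,W(p,np.array(L)/1000))[0]-uv)
        return np.array(o)
    s=least_squares(res,[.56,-.1,-1.57],loss='soft_l1'); print(s.x,np.degrees(s.x[2]));print(res(s.x).reshape(-1,2).round(1))
    np.save("press.npy",s.x)
    p=s.x
    t=lambda u,v:f(u,v,8,385,230)
    tr=[t(90,122),t(612,95),t(645,412),t(112,445)]
    L=np.array([(63,103,24),(63,-103,24),(-63,-103,24),(-63,103,24)])/1e3
    s=least_squares(lambda q:(proj("top",W(q,L))-tr).ravel(),[.5,-.4,0]);print("tray",s.x,s.fun.round(1));np.save("tray.npy",s.x)
    print("empty",W(s.x,[(0,.05,.006)]))
    for nm,uv,z in [("tape",(203,282),.01),("awl",(244,272),.012),("awltip",(248,252),.01),("awlend",(242,295),.01),("wax",(207,211),.018),("round",t(490,220),.03)]: print(nm,ray("top",uv,z))
    # draw crank predictions
    for nm,z in (("hub",(-.086,0,.12)),("pin0",(-.104,0,.055)),("end0",(-.104,0,.112)),("bednear",(-.05,-.12,.146)),("bednear2",(.05,-.12,.146))):
        q=proj("side",W(p,[z]))[0];print(nm,q,(q-[230,165]+.5)*4-.5, proj("top",W(p,[z]))[0])
E
python3 fit.py
```

```text
[ 0.6319657  -0.11710895 -1.67155797] -95.77321685303687
[[-0.2 -0.4]
 [ 0.8 -0.4]
 [ 0.3  0.2]
 [ 0.7 -0.1]
 [-0.2  0.2]
 [ 0.2  0.5]
 [-0.8 -0.1]
 [-0.4 -0.2]
 [ 0.4  1. ]
 [-0.   2.3]
 [ 1.   0.6]
 [-1.3 -0.7]]
tray [ 0.48153391 -0.41867156  0.02735079] [-0.5 -0.1  0.4 -0.5  0.3  0.5 -0.1  0.1]
empty [[ 0.48016654 -0.36869026  0.006     ]]
tape [0.4443262  0.28637439 0.01      ]
awl [0.47154229 0.15844296 0.012     ]
awltip [0.53410589 0.14600396 0.01      ]
awlend [0.40064302 0.16526421 0.01      ]
wax [0.6673155  0.27351852 0.018     ]
round [ 0.49786633 -0.46664732  0.03      ]
hub [274.57263137 262.18768949] [179.7905255  390.25075796] [301.91567742 209.71499895]
pin0 [270.51495422 284.79328765] [163.55981687 480.67315061] [297.28596694 213.71192009]
end0 [269.42667557 267.7807036 ] [159.20670228 412.62281441] [296.00455927 209.85655167]
bednear [317.89644034 269.02101529] [353.08576134 417.58406116] [310.63723734 249.84698289]
bednear2 [345.76015794 251.3382933 ] [464.54063176 346.8531732 ] [345.64640921 252.32747629]
```

```bash
python3 - <<'E'
from fit import *
p=np.load("press.npy")
im=cv2.imread("pics/side0.png")[245:300,250:310];b=cv2.resize(im,None,fx=10,fy=10,interpolation=cv2.INTER_CUBIC)
b=cv2.convertScaleAbs(b,alpha=1.6,beta=20)
c=b.copy()
def d(L,col):
    q=(proj("side",W(p,[L]))[0]-[250,245]+.5)*10; cv2.circle(c,tuple(int(v) for v in q),4,col,-1)
d((-.086,0,.12),(0,0,255))
for a in (-.3,0,.3):
  for rad,col in((.065,(0,255,0)),(.008,(255,0,0))):
    d((-.104,rad*np.sin(a),.12-rad*np.cos(a)),col)
cv2.imwrite("pics/ck.png",np.hstack([b,c])[:, :1200][:, ::1] if 0 else cv2.resize(np.hstack([b,c]),(800,367)))
E
```

```text
(no output)
```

View pics/ck.png

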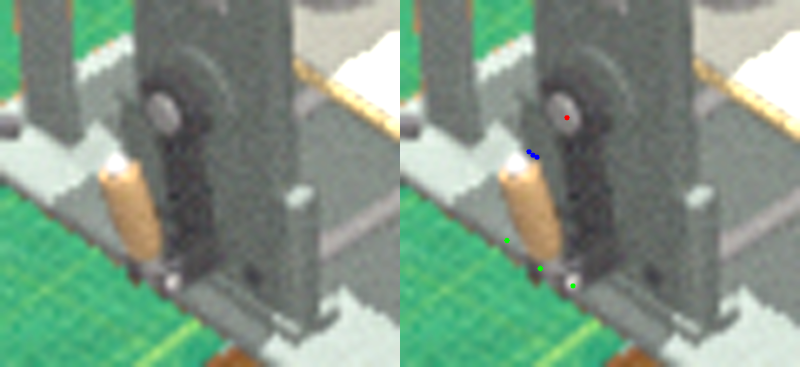

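```bash
cat > crank.py <<'E'
from fit import *
p=np.load("press.npy")
def pin(a,rad=.065,x=-.104): return np.array([x,rad*np.sin(a),.12-rad*np.cos(a)])
def hend(a,f,l=.057):
    inn=np.array([0,-np.sin(a),np.cos(a)]); return pin(a)+l*(inn*np.cos(f)+np.array([-1,0,0])*np.sin(f))
if __name__=="__main__":
    k=lambda u,v:np.array(((u+.5)/6.667-.5+250,(v+.5)/6.667-.5+245))
    obs=[k(153,278),k(117,163)]
    def res(q):
        a,f,dx,dy=q; P=W(p,[pin(a),hend(a,f)]);return np.r_[((proj("side",P)+[dx,dy]-obs)/.7).ravel(),dx/.7,dy/.7]
    for a0 in(-.1,.2):
      s=least_squares(res,[a0,.3,0,0]);print(s.x,s.fun.round(1))
    a,f=s.x[:2]; print(W(p,[pin(a),hend(a,f)]))
E
python3 crank.py
```

```text
[-0.13896006  0.12868612 -0.24630935 -0.10575203] [ 0.1 -0.2  0.3  0.4 -0.4 -0.2]
[-0.13896004  0.12868616 -0.246309   -0.10575215] [ 0.1 -0.2  0.3  0.4 -0.4 -0.2]
[[ 0.63346949 -0.0127308   0.05562656]
 [ 0.64199556 -0.00624064  0.11161035]]
```

```bash
cat > mv.py <<'E'
from crank import *
PR=Ro.from_euler('z',p[2]).as_matrix()
def ori(lean,sgn=1,back=0.):
    x=np.array([np.sin(lean),0,-np.cos(lean)]); z=np.array([0,sgn,0.]); return PR@np.c_[x,np.cross(z,x),z]
def steps(P0,R0,targets,dl=.06,da=np.radians(10)):
    """targets: list of (pos,R,n or None) ; prints rows"""
    rows=[];P=np.array(P0);R=np.array(R0)
    for t in targets:
        Pt,Rt=np.array(t[0]),np.array(t[1]); n=t[2] if len(t)>2 else None
        rv=Ro.from_matrix(R.T@Rt).as_rotvec()
        if n is None: n=max(1,int(np.ceil(max(np.linalg.norm(Pt-P)/dl,np.linalg.norm(rv)/da))))
        dP=(Pt-P)/n
        for i in range(n):
            rows.append((np.r_[R.T@dP,rv/n])); R=R@Ro.from_rotvec(rv/n).as_matrix(); 
        P=Pt;R=Rt
    return rows
def cur():
    o=r.observe(); return o['position'],Ro.from_rotvec(o['tcp_rot']).as_matrix(),o
def show(rows,g): 
    print(len(rows)); print("["+",".join("["+",".join(f"{v:g}" for v in [g]+[round(float(x),4)+0. for x in w])+"]" for w in rows)+"]")
E
python3 - <<'E'
from mv import *
P,R,o=cur();print(R.round(2))
L=np.radians(37)
for s in(1,-1): print(s,ori(L,s).round(2), np.degrees(Ro.from_matrix(R.T@ori(L,s)).magnitude()))
g=W(p,[hend(-.14,.06,.048)])[0];print(g)
E
```

```text
[[-0.    0.94  0.33]
 [ 0.    0.33 -0.94]
 [-1.    0.   -0.  ]]
1 [[-0.06  0.08  0.99]
 [-0.6   0.79 -0.1 ]
 [-0.8  -0.6   0.  ]] 73.83980461990949
-1 [[-0.06 -0.08 -0.99]
 [-0.6  -0.79  0.1 ]
 [-0.8   0.6   0.  ]] 118.71571325751538
[ 0.64034452 -0.01053295  0.1030808 ]
```

```bash
cat > pl1.py <<'E'
from mv import *
P,R,o=cur()
L=np.radians(37);Rl=ori(L);Rd=ori(0)
D=W(p,[(-.30,-.01,.26)])[0]
rows=steps(P,R,[((.20,-.47,.34),R),((.40,-.2,.36),Rd),((.45,.12,.36),Rd),(D,Rl)])
print(D);show(rows,.5)
E
python3 pl1.py
```

```text
[0.65219379 0.18237531 0.26      ]
19
[[0.5,-0.0569,0.0172,-0.0076,0,0,0],[0.5,-0.0569,0.0172,-0.0076,0,0,0],[0.5,-0.0028,0.0397,-0.027,-0.1622,-0.0002,-0.0001],[0.5,-0.0028,0.0435,-0.0203,-0.1622,-0.0002,-0.0001],[0.5,-0.0028,0.0462,-0.013,-0.1622,-0.0002,-0.0001],[0.5,-0.0028,0.0477,-0.0054,-0.1622,-0.0002,-0.0001],[0.5,-0.0028,0.0479,0.0024,-0.1622,-0.0002,-0.0001],[0.5,-0.0029,0.0469,0.0101,-0.1622,-0.0002,-0.0001],[0.5,-0.0029,0.0447,0.0176,-0.1622,-0.0002,-0.0001],[0.5,0,0.0539,0.0029,0,0,0],[0.5,0,0.0539,0.0029,0,0,0],[0.5,0,0.0539,0.0029,0,0,0],[0.5,0,0.0539,0.0029,0,0,0],[0.5,0,0.0539,0.0029,0,0,0],[0.5,0,0.0539,0.0029,0,0,0],[0.5,0.025,0.0206,0.0487,0,0,-0.1614],[0.5,0.0214,0.0244,0.0487,0,0,-0.1614],[0.5,0.0172,0.0275,0.0487,0,0,-0.1614],[0.5,0.0125,0.0299,0.0487,0,0,-0.1614]]
```

Emit:
carry_out:
  plan:
    - [0.5,-0.057,0.017,-0.008,0,0,0]
    - [0.5,-0.057,0.017,-0.008,0,0,0]
    - [0.5,-0.003,0.04,-0.027,-0.162,0,0]
    - [0.5,-0.003,0.044,-0.02,-0.162,0,0]
    - [0.5,-0.003,0.046,-0.013,-0.162,0,0]
    - [0.5,-0.003,0.048,-0.005,-0.162,0,0]
    - [0.5,-0.003,0.048,0.002,-0.162,0,0]
    - [0.5,-0.003,0.047,0.01,-0.162,0,0]
    - [0.5,-0.003,0.045,0.018,-0.162,0,0]

```text
clock: 1.23
position: [0.4015, -0.1888, 0.3633]
tcp_rot: [0.064, 1.572, -0.05]
force: [1.2, -0.0, -0.8]
opening: 0.0458
```

```bash
cat > pl2.py <<'E'
from mv import *
P,R,o=cur();print(P,o['clock'],o['joint_pos'].round(2))
L=np.radians(37);Rl=ori(L);Rd=ori(0)
D=W(p,[(-.30,-.01,.26)])[0]
rows=steps(P,R,[((.45,.12,.36),Rd),(D,Rl)])
show(rows,.5)
E
python3 pl2.py
```

```text
[ 0.40150882 -0.18877137  0.36328016] 1.225 [-0.62  0.12  1.45  0.01  1.58 -0.54]
10
[[0.5,0.001,0.0519,0.0043,0.0047,-0.0005,-0.0014],[0.5,0.0009,0.0519,0.0041,0.0047,-0.0005,-0.0014],[0.5,0.0008,0.0519,0.0038,0.0047,-0.0005,-0.0014],[0.5,0.0008,0.052,0.0036,0.0047,-0.0005,-0.0014],[0.5,0.0007,0.052,0.0034,0.0047,-0.0005,-0.0014],[0.5,0.0006,0.052,0.0031,0.0047,-0.0005,-0.0014],[0.5,0.025,0.0206,0.0487,0,0,-0.1614],[0.5,0.0214,0.0244,0.0487,0,0,-0.1614],[0.5,0.0172,0.0275,0.0487,0,0,-0.1614],[0.5,0.0125,0.0299,0.0487,0,0,-0.1614]]
```

Tracking is very good.

Emit:
carry_out:
  plan:
    - [0.5,0.001,0.052,0.004,0.005,0,0]
    - [0.5,0.001,0.052,0.004,0.005,0,0]
    - [0.5,0.001,0.052,0.004,0.005,0,0]
    - [0.5,0.001,0.052,0.003,0.005,0,0]
    - [0.5,0.001,0.052,0.003,0.005,0,0]
    - [0.5,0.001,0.052,0.003,0.005,0,0]
    - [0.5,0.025,0.021,0.049,0,0,-0.161]
    - [0.5,0.021,0.024,0.049,0,0,-0.161]
    - [0.5,0.017,0.028,0.049,0,0,-0.161]
    - [0.5,0.013,0.03,0.049,0,0,-0.161]

```text
clock: 2.48
position: [0.6572, 0.1973, 0.2627]
tcp_rot: [-0.431, 1.531, -0.59]
force: [2.9, -0.7, 1.3]
opening: 0.0462
```

```bash
python3 - <<'E'
from mv import *
P,R,o=cur();print(P,o['clock'],o['joint_pos'].round(2))
im=grab_frame("side")[:,:,::-1];cv2.imwrite("pics/s2full.png",im)
crop("side",240,195,100,105,"s2.png",5.5,im)
im=grab_frame("top")[:,:,::-1];crop("top",240,130,130,120,"t3.png",5,im)
E
```

```text
[0.65717603 0.1973153  0.26273146] 2.475 [ 0.43  0.89  0.63 -0.59  1.92  0.41]
```

View pics/s2.png

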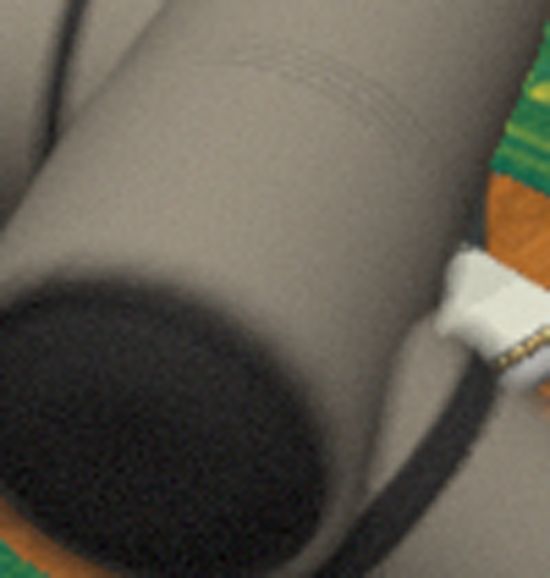

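View pics/t3.png

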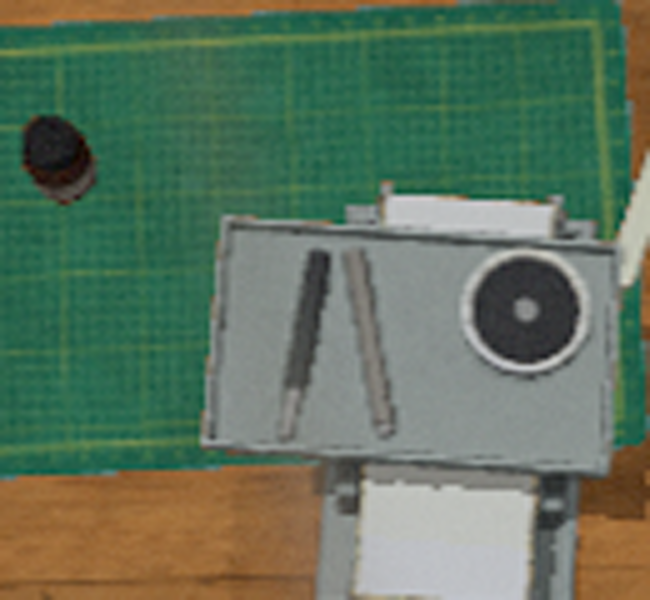

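View pics/s2full.png

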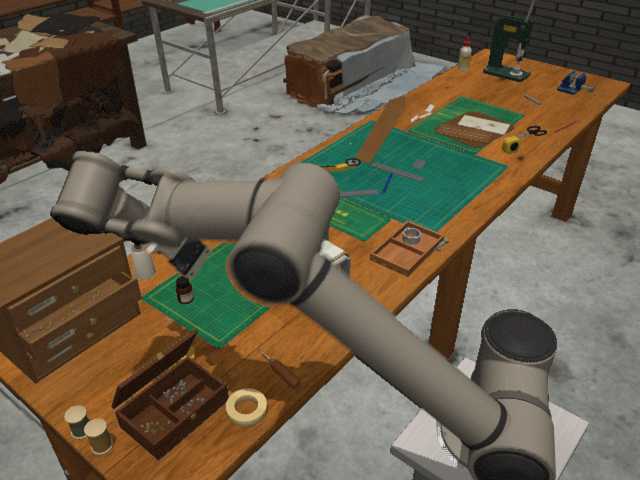

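The arm's elbow hides the crank from the side camera, and the top view still shows the press undisturbed. Next is the approach.

```bash
cat >> mv.py <<'E'
def ori2(lean,a): # jaws along pin of crank at angle a
    c,s=np.cos(a),np.sin(a); A=np.array([[1,0,0],[0,c,-s],[0,s,c]]); return PR@A@PR.T@ori(lean)
def gtcp(a,f,l,R,d=.010): return W(p,[hend(a,f,l)])[0]+d*R[:,0]
def inp(P): # world->press
    v=np.array(P)-[p[0],p[1],0]; return PR.T@v
E
python3 - <<'E'
from mv import *
P,R,o=cur()
L=np.radians(37);Rg=ori2(L,-.14)
G=gtcp(-.14,.06,.049,Rg)
print(G,inp(G))
pre=G-.1*Rg[:,0]
show(steps(P,R,[(pre,Rg),(G-.03*Rg[:,0],Rg),(G,Rg,2)],dl=.04),.5)
E
```

```text
[ 0.63877498 -0.01636282  0.09616102] [-0.10092009 -0.00335943  0.09616102]
9
[[0.5,0.0282,-0.0178,0.003,-0.013,0.0182,0.0043],[0.5,0.0281,-0.018,0.0032,-0.013,0.0182,0.0043],[0.5,0.028,-0.0181,0.0035,-0.013,0.0182,0.0043],[0.5,0.0278,-0.0183,0.0038,-0.013,0.0182,0.0043],[0.5,0.0277,-0.0185,0.004,-0.013,0.0182,0.0043],[0.5,0.035,0,0,0,0,0],[0.5,0.035,0,0,0,0,0],[0.5,0.015,0,0,0,0,0],[0.5,0.015,0,0,0,0,0]]
```

Emit:
carry_out:
  plan:
    - [0.5,0.028,-0.018,0.003,-0.013,0.018,0.004]
    - [0.5,0.028,-0.018,0.003,-0.013,0.018,0.004]
    - [0.5,0.028,-0.018,0.004,-0.013,0.018,0.004]
    - [0.5,0.028,-0.018,0.004,-0.013,0.018,0.004]
    - [0.5,0.028,-0.018,0.004,-0.013,0.018,0.004]
    - [0.5,0.02,0,0,0,0,0]
    - [0.5,0,0,0,0,0,0]

```text
clock: 3.45
position: [0.6501, 0.0271, 0.1442]
tcp_rot: [-0.481, 1.697, -0.55]
force: [-0.4, 0.4, 0.8]
opening: 0.046
```

```bash
python3 - <<'E'
from mv import *
P,R,o=cur();print(P,inp(P),o['clock'],o['joint_pos'].round(2),o['force'])
im=grab_frame("side")[:,:,::-1];cv2.imwrite("pics/s3full.png",im)
im=grab_frame("top")[:,:,::-1];crop("top",210,140,130,120,"t4.png",5,im)
L=np.radians(37);Rg=ori2(L,-.14)
G=gtcp(-.14,.06,.049,Rg)
show(steps(P,R,[(G-.03*Rg[:,0],Rg),(G,Rg,2)],dl=.03),.5)
E
```

```text
[0.65013283 0.02708269 0.14423278] [-0.14528773  0.00357057  0.14423278] 3.45 [ 0.19  0.87  0.99 -0.58  1.63  0.31] [-0.39461864  0.44106366  0.77925958]
4
[[0.5,0.0178,-0.003,0.0002,0.0069,-0.0079,0.0032],[0.5,0.0178,-0.003,0,0.0069,-0.0079,0.0032],[0.5,0.015,0,0,0,0,0],[0.5,0.015,0,0,0,0,0]]
```

View pics/s3full.png

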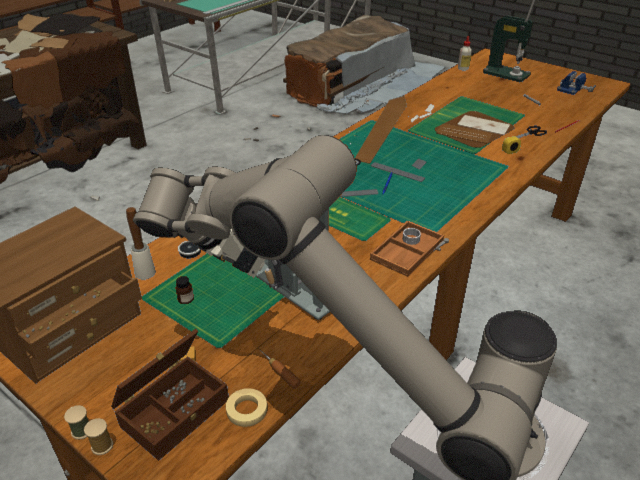

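View pics/t4.png

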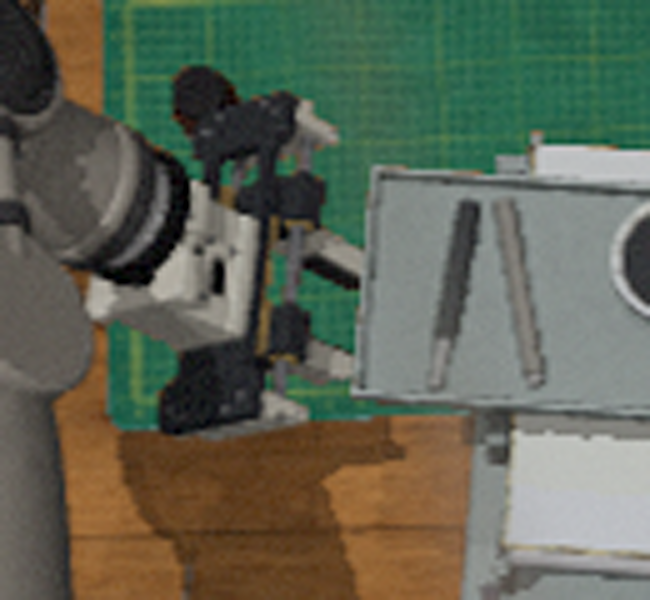

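The top view shows the gripper in front of the shelf, with both fingers passing under its left edge at about (350,270) and (350,370). Now I move in, closing only once I'm there.

Emit:
carry_out:
  plan:
    - [0.5,0.018,-0.003,0,0.007,-0.008,0.003]
    - [0.5,0.018,-0.003,0,0.007,-0.008,0.003]
    - [0.5,0.015,0,0,0,0,0]
    - [0.5,0.015,0,0,0,0,0]
    - [0.5,0,0,0,0,0,0]
  newtons: 20

```text
clock: 4.18
position: [0.6423, -0.0121, 0.0994]
tcp_rot: [-0.469, 1.665, -0.547]
force: [-0.4, -0.0, 0.1]
opening: 0.0463
```

```bash
python3 - <<'E'
from mv import *
P,R,o=cur();print(P,inp(P),o['clock'],o['joint_pos'].round(2),o['force'],o['opening'])
L=np.radians(37);Rg=ori2(L,-.14)
G=gtcp(-.14,.06,.049,Rg);print(G-P, R.T@(G-P),R.T@Rg)
E
```

```text
[ 0.64226123 -0.01206769  0.09938477] [-0.10554411 -0.00032292  0.09938477] 4.175 [ 0.14  0.86  1.14 -0.6   1.46  0.36] [-0.4033425  -0.03486296  0.12253461] 0.04625561185184954
[-0.00348625 -0.00429513 -0.00322376] [ 0.00563224 -0.00153109 -0.00263216] [[ 0.99990507  0.00196096  0.01363826]
 [-0.00197764  0.99999731  0.00120995]
 [-0.01363585 -0.00123681  0.99990626]]
```

Emit:
carry_out:
  plan:
    - [0.5,0.005,-0.001,-0.002,0,0,0]
    - [0,0,0,0,0,0,0]
    - [0,0,0,0,0,0,0]
    - [0,0,0,0,0,0,0]
    - [0,0,0,0,0,0,0]
  newtons: 20

```text
clock: 4.8
position: [0.6392, -0.0148, 0.0972]
tcp_rot: [-0.469, 1.665, -0.547]
force: [-5.2, -0.5, -0.2]
opening: 0.0159
```

```bash
python3 - <<'E'
from mv import *
P,R,o=cur(); g=inp(P-.01*R[:,0]);a=-.14;print(g)
v=g-pin(a); inn=np.array([0,-np.sin(a),np.cos(a)]);print(v, v@inn, -v[0], 'f',np.arctan2(-v[0],v@inn),'l',np.hypot(v@inn,v[0]))
f0=np.arctan2(-v[0],v@inn);l=np.hypot(v@inn,v[0])
pts=[]
fs=np.linspace(f0,1.62,12)[1:]
off=P-W(p,[hend(a,f0,l)])[0]
rows=steps(P,R,[(W(p,[hend(a,f,l)])[0]+off,R,1) for f in fs]);show(rows,0)
E
```

```text
[-0.10854718 -0.00210042  0.10517393]
[-0.00454718  0.00696988  0.04953797] 0.05002589076200151 0.004547176949408871 f 0.09064737112594712 l 0.05023212681880933
11
[[0,-0.0032,0.0062,0,0,0,0],[0,-0.0024,0.0066,0,0,0,0],[0,-0.0014,0.0068,0,0,0,0],[0,-0.0005,0.007,0,0,0,0],[0,0.0005,0.007,0,0,0,0],[0,0.0015,0.0068,0,0,0,0],[0,0.0024,0.0066,0,0,0,0],[0,0.0033,0.0062,-0.0001,0,0,0],[0,0.0041,0.0056,-0.0001,0,0,0],[0,0.0048,0.005,-0.0001,0,0,0],[0,0.0055,0.0043,-0.0001,0,0,0]]
```

Emit:
carry_out:
  plan:
    - [0,-0.003,0.006,0,0,0,0]
    - [0,-0.0025,0.0065,0,0,0,0]
    - [0,-0.0015,0.007,0,0,0,0]
    - [0,-0.0005,0.007,0,0,0,0]
    - [0,0.0005,0.007,0,0,0,0]
    - [0,0.0015,0.007,0,0,0,0]

```text
clock: 5.55
position: [0.6396, 0.0138, 0.0805]
tcp_rot: [-0.476, 1.665, -0.563]
force: [-1.7, -3.4, 5.0]
opening: 0.0159
```

```bash
cat > st.py <<'E'
from mv import *
P,R,o=cur(); g=inp(P-.01*R[:,0]);a=-.14
v=g-pin(a); inn=np.array([0,-np.sin(a),np.cos(a)])
print('g',g.round(4),'f',np.arctan2(-v[0],v@inn),'l',np.hypot(v@inn,v[0]),'force press',(PR.T@o['force']).round(1),'op',o['opening'],o['clock'])
E
python3 st.py
```

```text
g [-0.1371 -0.0045  0.0884] f 0.7864010708940156 l 0.04680420736685061 force press [ 3.6 -1.4  5. ] op 0.0158783573828666 5.55
```

```bash
python3 - <<'E'
from mv import *
P,R,o=cur(); a=-.14
off=.01*R[:,0]
fs=np.linspace(.79,1.66,9)[1:]
T=[(W(p,[hend(a,f,l)])[0]+off,R,1) for f,l in zip(fs,np.linspace(.0475,.05,8))]
show(steps(P,R,T),0)
E
```

```text
8
[[0,0.0003,0.0053,0,0,0,0],[0,0.0012,0.0051,0,0,0,0],[0,0.0017,0.0049,0,0,0,0],[0,0.0023,0.0048,-0.0001,0,0,0],[0,0.0028,0.0045,-0.0001,0,0,0],[0,0.0033,0.0042,-0.0001,0,0,0],[0,0.0038,0.0039,-0.0001,0,0,0],[0,0.0042,0.0034,-0.0001,0,0,0]]
```

Emit:
carry_out:
  plan:
    - [0,0.0003,0.006,0,0,0,0]
    - [0,0.0012,0.006,0,0,0,0]
    - [0,0.002,0.006,0,0,0,0]
    - [0,0.0025,0.0055,0,0,0,0]
    - [0,0.003,0.005,0,0,0,0]
    - [0,0.0035,0.0045,0,0,0,0]
    - [0,0.004,0.004,0,0,0,0]
    - [0,0.0045,0.0035,0,0,0,0]

```text
clock: 6.55
position: [0.6403, 0.0244, 0.0511]
tcp_rot: [-0.489, 1.651, -0.587]
force: [-0.6, 4.1, 26.9]
opening: 0.016
```

```bash
python3 st.py
```

```text
g [-0.1479 -0.005   0.0589] f 1.4852717429528435 l 0.0441095268387013 force press [-4.  -1.  26.9] op 0.015982414184487655 6.55
```

```bash
cat > wind.py <<'E'
from mv import *
import sys
a0,a1,n,bias=map(float,sys.argv[1:5]); n=int(n); rad=.065
P,R,o=cur(); Rl=ori(np.radians(37)); rv=Ro.from_matrix(R.T@Rl).as_rotvec();print('rv',rv.round(3))
k=max(1,min(n,3)); rows=[]
th=np.linspace(a0,a1,n+1)
for i in range(n):
    q0,q1=th[i],th[i+1]; m=q1
    d=np.array([0,np.sin(q1)-np.sin(q0),-np.cos(q1)+np.cos(q0)])*rad+bias*np.array([0,np.sin(m),-np.cos(m)])
    t=rv/k if i<k else rv*0
    rows.append(np.r_[R.T@(PR@d),t]); R=R@Ro.from_rotvec(t).as_matrix()
show(rows,0)
E
python3 wind.py -.1 1.15 5 .001
```

```text
rv [ 0.068 -0.094  0.035]
5
[[0,-0.0011,-0.0008,0.0163,0.0227,-0.0313,0.0116],[0,-0.0037,-0.0029,0.0157,0.0227,-0.0313,0.0116],[0,-0.0063,-0.0048,0.0143,0.0227,-0.0313,0.0116],[0,-0.0086,-0.0065,0.0124,0,0,0],[0,-0.0107,-0.0081,0.0093,0,0,0]]
```

Emit:
carry_out:
  plan:
    - [0,-0.001,-0.001,0.0165,0.023,-0.031,0.012]
    - [0,-0.0035,-0.003,0.016,0.023,-0.031,0.012]
    - [0,-0.006,-0.005,0.0145,0.023,-0.031,0.012]
    - [0,-0.0085,-0.0065,0.0125,0,0,0]
    - [0,-0.0105,-0.008,0.0095,0,0,0]
  newtons: 25

```text
clock: 7.18
position: [0.702, 0.0184, 0.0853]
tcp_rot: [-0.429, 1.561, -0.589]
force: [-6.8, -2.1, -4.3]
opening: 0.0166
```

```bash
cat > wst.py <<'E'
from mv import *
P,R,o=cur(); g=inp(P-.01*R[:,0]); F=PR.T@o['force']
a=np.arctan2(g[1],.12-g[2]);ro=np.array([0,np.sin(a),-np.cos(a)]);ta=np.array([0,np.cos(a),np.sin(a)])
print('g',g.round(4),'a',a.round(3),'rad',np.hypot(g[1],g[2]-.12).round(4),'F',F.round(1),'Fout',(F@ro).round(1),'Ftan',(F@ta).round(1),'op',o['opening'].round(4),o['clock'],o['joint_pos'].round(2))
E
python3 wst.py
```

```text
Traceback (most recent call last):
  File "wst.py", line 4, in <module>
    print('g',g.round(4),'a',a.round(3),'rad',np.hypot(g[1],g[2]-.12).round(4),'F',F.round(1),'Fout',(F@ro).round(1),'Ftan',(F@ta).round(1),'op',o['opening'].round(4),o['clock'],o['joint_pos'].round(2))
                                                                                                                                                 ^^^^^^^^^^^^^^^^^^
AttributeError: 'float' object has no attribute 'round'
```

```bash
sed -i "s/o\['opening'\].round(4)/round(o['opening'],4)/" wst.py; python3 wst.py; python3 - <<'E'
from mv import *
im=grab_frame("top")[:,:,::-1];crop("top",210,140,150,120,"t5.png",5,im)
E
```

```text
g [-0.1479  0.0563  0.0933] a 1.128 rad 0.0623 F [ 2.8 -6.6 -4.3] Fout -4.1 Ftan -6.7 op 0.0166 7.175 [ 0.18  0.96  0.97 -0.62  1.47  0.43]
```

View pics/t5.png

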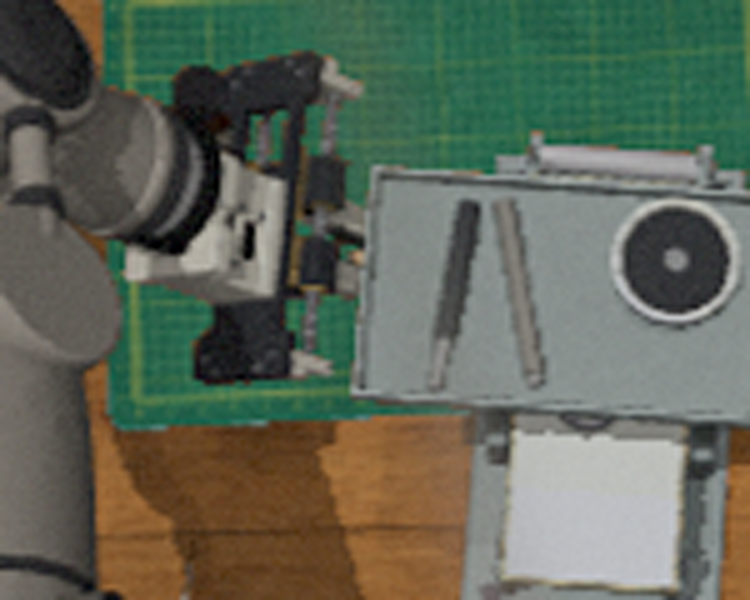

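The top view shows the bed moving out, with the die's edge appearing at (588,420) below the shelf. I keep winding.

```bash
python3 wind.py 1.13 3.13 8 .001
```

```text
rv [ 0.    -0.018  0.001]
8
[[0,-0.0122,-0.0092,0.0058,0.0001,-0.0059,0.0004],[0,-0.013,-0.0098,0.0019,0.0001,-0.0059,0.0004],[0,-0.013,-0.0098,-0.0021,0.0001,-0.0059,0.0004],[0,-0.0122,-0.0092,-0.006,0,0,0],[0,-0.0106,-0.008,-0.0096,0,0,0],[0,-0.0084,-0.0063,-0.0125,0,0,0],[0,-0.0057,-0.0043,-0.0148,0,0,0],[0,-0.0026,-0.0019,-0.016,0,0,0]]
```

Emit:
carry_out:
  plan:
    - [0,-0.012,-0.009,0.006,0,-0.006,0]
    - [0,-0.013,-0.01,0.002,0,-0.006,0]
    - [0,-0.013,-0.01,-0.002,0,-0.006,0]
    - [0,-0.012,-0.009,-0.006,0,0,0]
    - [0,-0.0105,-0.008,-0.0095,0,0,0]

```text
clock: 7.85
position: [0.695, 0.0191, 0.1598]
tcp_rot: [-0.432, 1.544, -0.578]
force: [0.9, -3.1, -8.5]
opening: 0.0159
```

```bash
python3 wst.py; python3 wind.py 2.3 4.3 8 .001
```

```text
g [-0.1479  0.049   0.1678] a 2.344 rad 0.0685 F [ 3.   1.2 -8.5] Fout -5.1 Ftan -6.9 op 0.0159 7.85 [ 0.18  0.86  0.96 -0.61  1.54  0.37]
rv [ 0.005  0.    -0.003]
8
[[0,-0.0092,-0.0068,-0.0117,0.0015,0.0001,-0.0009],[0,-0.0066,-0.0049,-0.0142,0.0015,0.0001,-0.0009],[0,-0.0036,-0.0027,-0.0157,0.0015,0.0001,-0.0009],[0,-0.0004,-0.0003,-0.0164,0,0,0],[0,0.0029,0.0022,-0.016,0,0,0],[0,0.0059,0.0045,-0.0146,0,0,0],[0,0.0086,0.0065,-0.0123,0,0,0],[0,0.0108,0.0081,-0.0092,0,0,0]]
```

Emit:
carry_out:
  plan:
    - [0,-0.009,-0.007,-0.0115,0,0,0]
    - [0,-0.0065,-0.005,-0.014,0,0,0]
    - [0,-0.0035,-0.0025,-0.0155,0,0,0]
    - [0,-0.0005,0,-0.0165,0,0,0]
    - [0,0.003,0.002,-0.016,0,0,0]
    - [0,0.006,0.0045,-0.0145,0,0,0]

```text
clock: 8.6
position: [0.6048, 0.0283, 0.1699]
tcp_rot: [-0.43, 1.541, -0.568]
force: [17.5, -8.7, -19.2]
opening: 0.0156
```

```bash
sed -i "s/np.arctan2(g\[1\],.12-g\[2\])/np.arctan2(g[1],.1235-g[2])/;s/g\[2\]-.12)/g[2]-.1235)/" wst.py; python3 wst.py; python3 wind.py 3.75 5.75 8 .001
```

```text
g [-0.1479 -0.0417  0.1779] a -2.488 rad 0.0686 F [  6.9  18.3 -19.2] Fout -26.3 Ftan -2.8 op 0.0156 8.6 [ 0.22  0.69  1.28 -0.61  1.43  0.48]
rv [ 0.007  0.006 -0.01 ]
8
[[0,0.0081,0.0061,-0.0128,0.0025,0.0019,-0.0035],[0,0.0104,0.0078,-0.0099,0.0025,0.0019,-0.0035],[0,0.0121,0.0091,-0.0063,0.0025,0.0019,-0.0035],[0,0.0129,0.0097,-0.0024,0,0,0],[0,0.013,0.0098,0.0017,0,0,0],[0,0.0123,0.0092,0.0056,0,0,0],[0,0.0108,0.0081,0.0093,0,0,0],[0,0.0086,0.0065,0.0123,0,0,0]]
```

```bash
python3 - <<'E'
import numpy as np
from scipy.optimize import least_squares
q=np.array([(.0563,.0933),(.049,.1678),(-.0417,.1779),(-.005,.0589)])
print(least_squares(lambda c:np.hypot(*(q-c).T)-.065,[0,.12]))
E
python3 wind.py 3.85 5.35 6 0
```

```text
message: `gtol` termination condition is satisfied.
     success: True
      status: 1
         fun: [ 5.929e-04  6.991e-04  1.579e-03  1.418e-03]
           x: [-1.014e-03  1.252e-01]
        cost: 2.6723092628016796e-06
         jac: [[-8.738e-01  4.863e-01]
               [-7.613e-01 -6.484e-01]
               [ 6.111e-01 -7.916e-01]
               [ 6.001e-02  9.982e-01]]
        grad: [ 4.511e-09  1.698e-09]
  optimality: 4.511458461366538e-09
 active_mask: [ 0.000e+00  0.000e+00]
        nfev: 5
        njev: 5
rv [ 0.007  0.006 -0.01 ]
6
[[0,0.0096,0.0072,-0.0109,0.0025,0.0019,-0.0035],[0,0.0115,0.0086,-0.0076,0.0025,0.0019,-0.0035],[0,0.0126,0.0094,-0.0038,0.0025,0.0019,-0.0035],[0,0.0129,0.0098,0.0002,0,0,0],[0,0.0125,0.0094,0.0042,0,0,0],[0,0.0113,0.0085,0.0079,0,0,0]]
```

Emit:
carry_out:
  plan:
    - [0,0.009,0.007,-0.0115,0,0,0]
    - [0,0.0115,0.0085,-0.0078,0,0,0]
    - [0,0.0125,0.0094,-0.0042,0,0,0]
    - [0,0.013,0.0097,-0.0005,0,0,0]

```text
clock: 9.1
position: [0.581, 0.0307, 0.1173]
tcp_rot: [-0.429, 1.529, -0.571]
force: [-3.2, -2.8, 0.2]
opening: 0.0157
```

```bash
sed -i "s/np.arctan2(g\[1\],.1235-g\[2\])/np.arctan2(g[1]+.001,.125-g[2])/;s/g\[2\]-.1235)/g[2]-.125)/" wst.py; python3 wst.py
```

```text
g [-0.1479 -0.0657  0.1254] a -1.577 rad 0.0657 F [ 3.1 -2.9  0.2] Fout 2.9 Ftan -0.1 op 0.0157 9.1 [ 0.23  0.71  1.41 -0.63  1.31  0.58]
```

```bash
python3 wind.py 4.7 6.7 8 .0015
```

```text
rv [ 0.002  0.016 -0.009]
8
[[0,0.0132,0.0098,0.0002,0.0008,0.0052,-0.0029],[0,0.0128,0.0095,0.0043,0.0008,0.0052,-0.0029],[0,0.0115,0.0085,0.0082,0.0008,0.0052,-0.0029],[0,0.0094,0.0071,0.0115,0,0,0],[0,0.0069,0.0052,0.014,0,0,0],[0,0.0039,0.0029,0.0157,0,0,0],[0,0.0006,0.0005,0.0164,0,0,0],[0,-0.0026,-0.002,0.0161,0,0,0]]
```

Emit:
carry_out:
  plan:
    - [0,0.013,0.01,0,0.001,0.005,-0.003]
    - [0,0.013,0.0095,0.0043,0.001,0.005,-0.003]
    - [0,0.0115,0.0085,0.008,0.001,0.005,-0.003]
    - [0,0.0095,0.007,0.0115,0,0,0]

```text
clock: 9.6
position: [0.612, 0.0275, 0.0613]
tcp_rot: [-0.433, 1.525, -0.585]
force: [4.6, -1.1, 11.0]
opening: 0.0162
```

```bash
python3 wst.py; python3 wind.py 5.75 7.75 8 .001
```

```text
g [-0.1479 -0.0345  0.0692] a -0.541 rad 0.0656 F [ 0.6  4.7 11. ] Fout -11.8 Ftan -1.6 op 0.0162 9.6 [ 0.22  0.82  1.34 -0.65  1.26  0.62]
rv [-0.005  0.015  0.003]
8
[[0,0.0061,0.0045,0.0145,-0.0016,0.0051,0.001],[0,0.003,0.0022,0.0159,-0.0016,0.0051,0.001],[0,-0.0003,-0.0003,0.0164,-0.0016,0.0051,0.001],[0,-0.0036,-0.0027,0.0157,0,0,0],[0,-0.0066,-0.005,0.0141,0,0,0],[0,-0.0092,-0.0069,0.0116,0,0,0],[0,-0.0112,-0.0084,0.0084,0,0,0],[0,-0.0125,-0.0094,0.0047,0,0,0]]
```

Emit:
carry_out:
  plan:
    - [0,0.006,0.0045,0.0145,-0.001,0.005,0.001]
    - [0,0.003,0.002,0.016,-0.001,0.005,0.001]
    - [0,-0.0003,-0.0003,0.0165,-0.001,0.005,0.001]
    - [0,-0.0036,-0.0027,0.016,0,0,0]
    - [0,-0.0066,-0.005,0.014,0,0,0]

```text
clock: 10.22
position: [0.6862, 0.02, 0.0661]
tcp_rot: [-0.432, 1.555, -0.596]
force: [-12.2, 1.3, 6.1]
opening: 0.0159
```

```bash
python3 wst.py; python3 wind.py 7.0 8.25 5 .001
```

```text
g [-0.1479  0.0404  0.074 ] a 0.681 rad 0.065 F [ -0.  -12.2   6.1] Fout -12.5 Ftan -5.6 op 0.0159 10.225 [ 0.19  0.95  1.05 -0.63  1.41  0.48]
rv [-0.002 -0.015  0.008]
5
[[0,-0.0093,-0.007,0.0115,-0.0006,-0.005,0.0026],[0,-0.0112,-0.0085,0.0083,-0.0006,-0.005,0.0026],[0,-0.0125,-0.0095,0.0046,-0.0006,-0.005,0.0026],[0,-0.0131,-0.0098,0.0006,0,0,0],[0,-0.0128,-0.0096,-0.0034,0,0,0]]
```

Emit:
carry_out:
  plan:
    - [0,-0.0093,-0.007,0.0115,-0.001,-0.005,0.002]
    - [0,-0.0112,-0.0085,0.008,-0.001,-0.005,0.002]
    - [0,-0.0125,-0.0095,0.0046,-0.001,-0.005,0.002]
    - [0,-0.013,-0.0098,0.0006,0,0,0]

```text
clock: 10.72
position: [0.7093, 0.0178, 0.1149]
tcp_rot: [-0.435, 1.558, -0.58]
force: [4.1, -4.1, -8.9]
opening: 0.0156
```

```bash
python3 wst.py; python3 wind.py 7.9 8.3 4 .0005
```

```text
g [-0.148   0.0635  0.1229] a 1.537 rad 0.0635 F [ 3.7  4.5 -8.9] Fout 4.8 Ftan -8.7 op 0.0156 10.725 [ 0.18  0.94  0.93 -0.61  1.51  0.38]
rv [ 0.009 -0.013 -0.001]
4
[[0,-0.0052,-0.0039,-0.0002,0.0031,-0.0044,-0.0002],[0,-0.0052,-0.0039,-0.0009,0.0031,-0.0044,-0.0002],[0,-0.0051,-0.0038,-0.0015,0.0031,-0.0044,-0.0002],[0,-0.005,-0.0037,-0.0021,0,0,0]]
```

Emit:
carry_out:
  plan:
    - [0,-0.0045,-0.0034,0.003,0,0,0]
    - [0,-0.0055,-0.004,0.002,0,0,0]
    - [0,-0.0055,-0.004,0.001,0,0,0]

```text
clock: 11.1
position: [0.7093, 0.0177, 0.1308]
tcp_rot: [-0.434, 1.578, -0.582]
force: [-5.6, -2.8, -7.9]
opening: 0.0161
```

```bash
python3 wst.py
```

```text
g [-0.1479  0.0637  0.1387] a 1.78 rad 0.0652 F [ 3.4 -5.2 -7.9] Fout -6.8 Ftan -6.7 op 0.0161 11.1 [ 0.17  0.93  0.89 -0.61  1.56  0.35]
```

Emit:
carry_out:
  plan:
    - [0,-0.006,-0.0045,0,0,0,0]
    - [0,-0.0055,-0.004,0,0,0,0]

```text
clock: 11.35
position: [0.7074, 0.0181, 0.1376]
tcp_rot: [-0.434, 1.591, -0.577]
force: [8.3, -8.7, -32.0]
opening: 0.0161
```

```bash
python3 wst.py;  python3 - <<'E'
from mv import *
im=grab_frame("top")[:,:,::-1];crop("top",210,140,150,120,"t6.png",5,im)
E
```

```text
g [-0.1481  0.0619  0.1456] a 1.888 rad 0.0652 F [  7.8   9.1 -32. ] Fout -1.3 Ftan -33.3 op 0.0161 11.35 [ 0.17  0.93  0.87 -0.6   1.58  0.33]
```

View pics/t6.png

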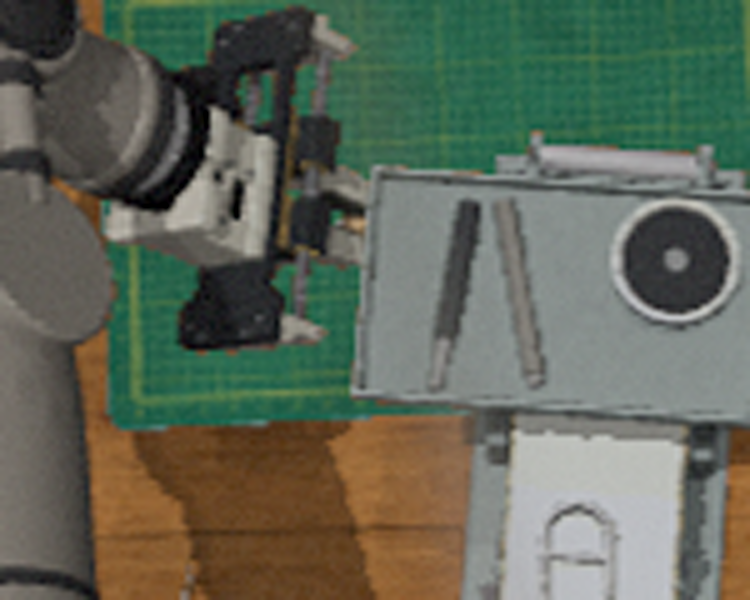

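Tangential force jumped to 33 N at an estimated 8.17 rad, so the bed is at its stop. The top view shows the die out on the bed at (580,560). Next I push the handle firmly outward against its own stop, then release.

Emit:
carry_out:
  plan:
    - [0,-0.002,-0.0015,0.003,0,0,0]
    - [0,-0.0015,-0.001,0.003,0,0,0]

```text
clock: 11.65
position: [0.7084, 0.0179, 0.1359]
tcp_rot: [-0.435, 1.61, -0.577]
force: [-12.9, -1.4, -3.7]
opening: 0.0159
```

```bash
python3 wst.py
```

```text
g [-0.148   0.063   0.1439] a 1.858 rad 0.0658 F [  2.7 -12.7  -3.7] Fout -13.2 Ftan 0.1 op 0.0159 11.65 [ 0.17  0.95  0.85 -0.6   1.61  0.32]
```

Emit:
carry_out:
  plan:
    - [0.45,0,0,0,0,0,0]
    - [0.45,0,0,0,0,0,0]
    - [0.45,-0.02,0,0,0,0,0]
    - [0.45,-0.05,0,0,0,0,0]
    - [0.45,-0.05,0,0,0,0,0]
    - [0.45,-0.05,0,0,0,0,0]
    - [0.45,-0.04,0.03,0,0,0,0]
    - [0.45,0,0.05,0,0,0,0]

```text
clock: 12.65
position: [0.7165, 0.1958, 0.2591]
tcp_rot: [-0.433, 1.585, -0.575]
force: [1.2, 0.1, 0.1]
opening: 0.0417
```

```bash
python3 - <<'E'
from mv import *
P,R,o=cur();print(P,inp(P),o['clock'],o['force'])
im=grab_frame("side")[:,:,::-1];cv2.imwrite("pics/s7full.png",im)
im=grab_frame("top")[:,:,::-1];crop("top",250,160,130,120,"t7.png",5,im)
E
```

```text
[0.71653243 0.19580412 0.25913774] [-0.3198326   0.05266148  0.25913774] 12.65 [1.22035594 0.07136426 0.10257309]
```

View pics/t7.png

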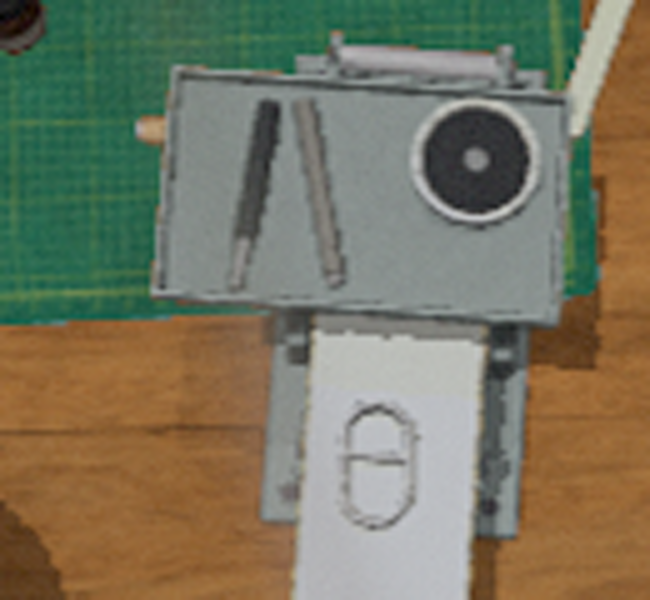

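View pics/s7full.png

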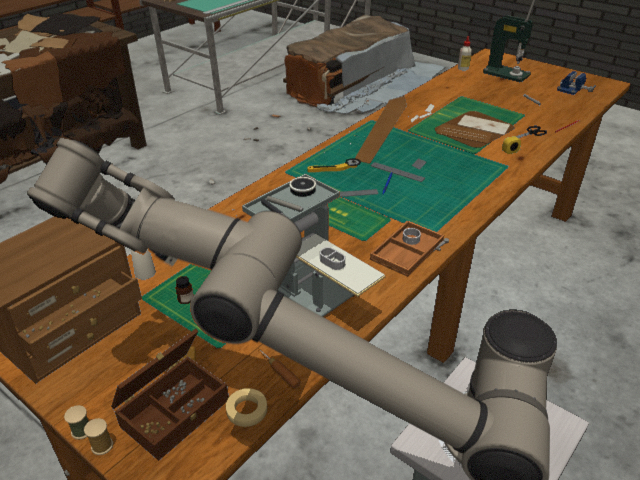

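The handle pokes out straight at (150,128) and the die stands clear on the bed, centred at about (378,466) in the crop. Next I measure these.

```bash
python3 - <<'E'
from mv import *
T=lambda u,v:f(u,v,5,250,160)
z=.170
A,B=ray("top",T(380,403),z),ray("top",T(375,528),z)
l,r_=ray("top",T(343,466),z),ray("top",T(415,466),z)
print(A,B,(A+B)/2,'len',np.linalg.norm(A-B)); print((l+r_)/2,np.linalg.norm(l-r_))
for q in (A,B,(A+B)/2):print(inp(q))
print('yaw axis',np.degrees(np.arctan2(*(A-B)[[1,0]])),'press y axis',np.degrees(np.arctan2(PR[1,1],PR[0,1])))
for ff in(1.4,1.571): 
    q=proj("top",W(p,[hend(8.125,ff)]))[0];print(ff,(q-[250,160]+.5)*5-.5)
print('tray',np.load("tray.npy"))
im=grab_frame("top")[:,:,::-1];crop("top",305,225,50,70,"t8.png",8,im)
im=grab_frame("side")[:,:,::-1];crop("side",295,235,95,60,"s8.png",8,im)
q=proj("side",W(p,[(-.05,-.25,.146),(.05,-.25,.146)]));print((q-[295,235]+.5)*8)
E
```

```text
[ 0.54057671 -0.09883108  0.17      ] [ 0.47023855 -0.09404959  0.17      ] [ 0.50540763 -0.09644033  0.17      ] len 0.07050049193831862
[ 0.50496942 -0.09726063  0.17      ] 0.04029335637525577
[-0.00899224 -0.09276404  0.17      ]
[-0.00667407 -0.16322641  0.17      ]
[-0.00783315 -0.12799523  0.17      ]
yaw axis -3.888903784883432 press y axis -5.77321685303687
1.4 [141.17120972 147.58694268]
1.571 [140.67181322 130.86508751]
tray [ 0.48153391 -0.41867156  0.02735079]
[[504.0948227  476.38806679]
 [726.10689536 320.3279638 ]]
```

View pics/t8.png

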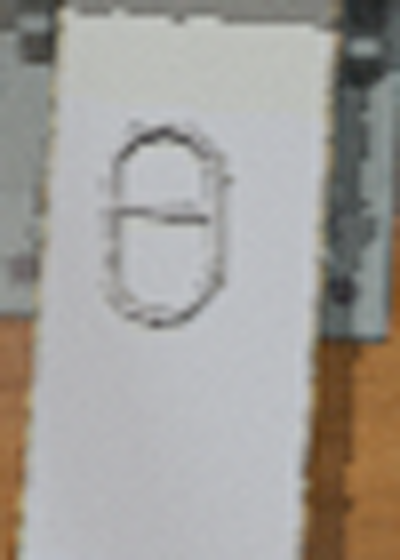

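View pics/s8.png

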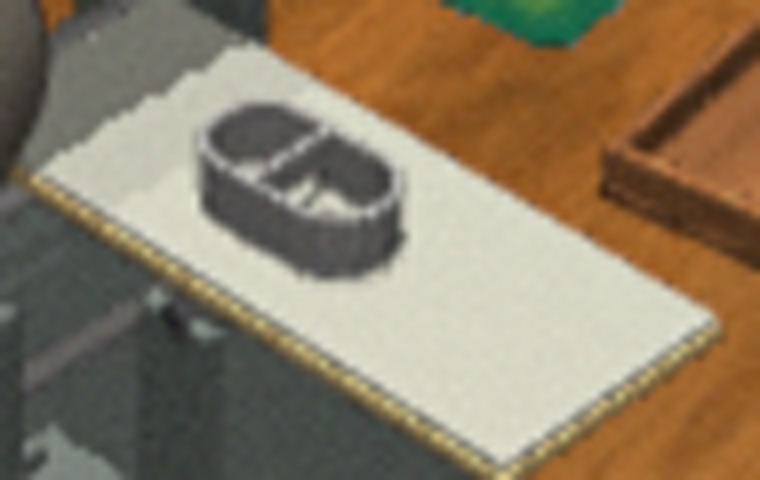

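The bed's near edge is where the 0.130 m stop predicts, within about 1 px. The handle end matches fully out, at (137,128) against a predicted (141,131). The die is at (0.505,-0.097), with its long axis at -4° from world x. Now I go to it.

```bash
cat >> mv.py <<'E'
def down(th): # tool down, jaw axis at world angle th
    x=np.array([0,0,-1.]);z=np.array([np.cos(th),np.sin(th),0]);return np.c_[x,np.cross(z,x),z]
E
python3 - <<'E'
from mv import *
P,R,o=cur()
t=np.radians(86.1)
q=proj("side",[(.505,-.0968,.17)])[0];print((q-[295,235]+.5)*8)
rows=steps(P,R,[((.60,.2,.32),down(-.05)),((.45,.12,.34),down(.5)),((.47,-.05,.32),down(t)),((.505,-.0968,.27),down(t))],dl=.055)
show(rows,.8)
E
```

```text
[304.68049365 165.4149812 ]
16
[[0.8,-0.0101,-0.0099,-0.0299,-0.0102,-0.0141,0.1594],[0.8,-0.0119,-0.0079,-0.0299,-0.0102,-0.0141,0.1594],[0.8,-0.0134,-0.0055,-0.0298,-0.0102,-0.0141,0.1594],[0.8,-0.0145,-0.003,-0.0296,-0.0102,-0.0141,0.1594],[0.8,-0.005,-0.0218,-0.0365,-0.1375,0,0],[0.8,-0.005,-0.0166,-0.0391,-0.1375,0,0],[0.8,-0.005,-0.0111,-0.041,-0.1375,0,0],[0.8,-0.005,-0.0054,-0.0422,-0.1375,0,0],[0.8,0.0033,-0.0265,-0.0107,-0.1671,0,0],[0.8,0.0033,-0.0243,-0.0149,-0.1671,0,0],[0.8,0.0033,-0.0215,-0.0187,-0.1671,0,0],[0.8,0.0033,-0.0181,-0.0221,-0.1671,0,0],[0.8,0.0033,-0.0142,-0.0248,-0.1671,0,0],[0.8,0.0033,-0.0098,-0.0268,-0.1671,0,0],[0.8,0.025,-0.0191,-0.0222,0,0,0],[0.8,0.025,-0.0191,-0.0222,0,0,0]]
```

Emit:
carry_out:
  plan:
    - [0.8,-0.01,-0.01,-0.03,-0.01,-0.014,0.159]
    - [0.8,-0.012,-0.008,-0.03,-0.01,-0.014,0.159]
    - [0.8,-0.013,-0.005,-0.03,-0.01,-0.014,0.159]
    - [0.8,-0.014,-0.003,-0.03,-0.01,-0.014,0.159]
    - [0.8,-0.005,-0.022,-0.036,-0.137,0,0]
    - [0.8,-0.005,-0.017,-0.039,-0.137,0,0]
    - [0.8,-0.005,-0.011,-0.041,-0.137,0,0]
    - [0.8,-0.005,-0.005,-0.042,-0.137,0,0]
    - [0.8,0.003,-0.026,-0.011,-0.167,0,0]
    - [0.8,0.003,-0.024,-0.015,-0.167,0,0]
    - [0.8,0.003,-0.021,-0.019,-0.167,0,0]
    - [0.8,0.003,-0.018,-0.022,-0.167,0,0]
    - [0.8,0.003,-0.014,-0.025,-0.167,0,0]
    - [0.8,0.003,-0.01,-0.027,-0.167,0,0]

```text
clock: 14.6
position: [0.4885, -0.0748, 0.3582]
tcp_rot: [-1.252, 1.216, 1.101]
force: [-0.0, 0.3, -0.1]
opening: 0.0736
```

```bash
cat > pl3.py <<'E'
from mv import *
P,R,o=cur();print(P,o['joint_pos'].round(2),o['force'].round(1))
t=np.radians(86.1)
show(steps(P,R,[((.505,-.0968,.26),down(t)),((.505,-.0968,.20),down(t),2)],dl=.04),.8)
E
python3 pl3.py
```

```text
[ 0.48852278 -0.07483008  0.35824007] [-0.28  0.17  1.4  -0.04  1.49 -1.81] [-0.   0.3 -0.1]
5
[[0.8,0.0334,-0.0034,-0.0053,0.0091,-0.0177,0.024],[0.8,0.0332,-0.0043,-0.0059,0.0091,-0.0177,0.024],[0.8,0.033,-0.0051,-0.0064,0.0091,-0.0177,0.024],[0.8,0.03,0,0,0,0,0],[0.8,0.03,0,0,0,0,0]]
```

Emit:
carry_out:
  plan:
    - [0.8,0.033,-0.0034,-0.0053,0.009,-0.018,0.024]
    - [0.8,0.033,-0.0043,-0.006,0.009,-0.018,0.024]
    - [0.8,0.033,-0.005,-0.0064,0.009,-0.018,0.024]
    - [0.8,0.03,0,0,0,0,0]
    - [0.8,0.03,0,0,0,0,0]
    - [0.8,0,0,0,0,0,0]

```text
clock: 15.35
position: [0.5107, -0.1125, 0.2123]
tcp_rot: [-1.175, 1.234, 1.121]
force: [0.6, 0.0, 1.3]
opening: 0.0734
```

```bash
sed -i 's/show.*/show(steps(P,R,[((.505,-.0968,.174),down(t),1),((.505,-.0968,.1495),down(t),2)],dl=.04),.8)/' pl3.py
python3 pl3.py; python3 - <<'E'
from mv import *
im=grab_frame("top")[:,:,::-1];crop("top",280,190,100,100,"t9.png",6,im)
im=grab_frame("side")[:,:,::-1];crop("side",240,160,150,130,"s9.png",4.5,im)
E
```

```text
[ 0.51071274 -0.11247553  0.21228061] [-0.36  0.33  1.58 -0.    1.19 -1.85] [0.6 0.  1.3]
3
[[0.8,0.0378,0.0081,0.0157,-0.0118,-0.0138,0.0312],[0.8,0.0122,0,0,0,0,0],[0.8,0.0122,0,0,0,0,0]]
```

View pics/s9.png

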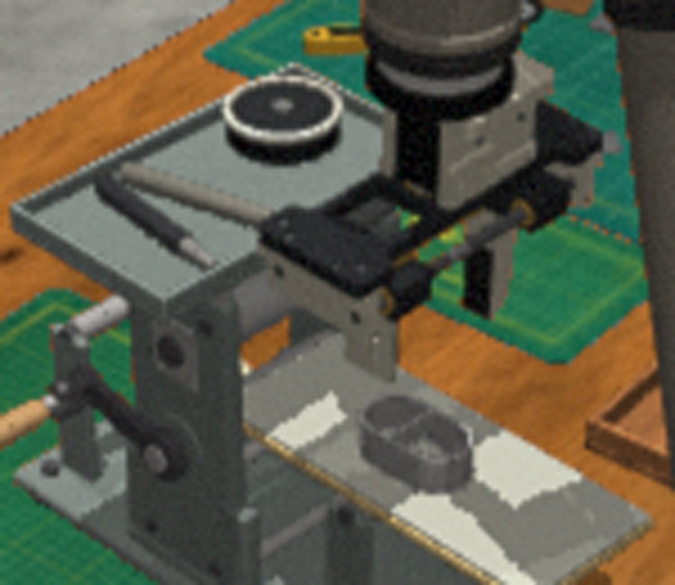

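View pics/t9.png

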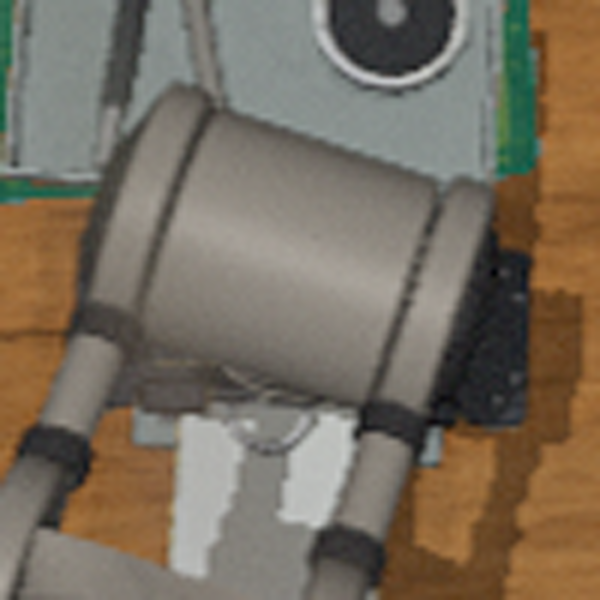

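The side view shows the crank handle out at the left (20,425) and the gripper above the die, about 15 mm off in y. I correct that before going down.

Emit:
carry_out:
  plan:
    - [0.8,0.002,0.008,0.016,-0.012,-0.014,0.031]
    - [0.8,0,0,0,0,0,0]

```text
clock: 15.7
position: [0.5063, -0.0956, 0.2153]
tcp_rot: [-1.165, 1.235, 1.153]
force: [1.2, -0.5, 1.2]
opening: 0.0732
```

```bash
python3 pl3.py
```

```text
[ 0.50625903 -0.09556024  0.21527404] [-0.34  0.33  1.58  0.    1.23 -1.84] [ 1.2 -0.5  1.2]
3
[[0.8,0.0413,0.0015,-0.0013,0.0011,-0.0016,0.0083],[0.8,0.0122,0,0,0,0,0],[0.8,0.0122,0,0,0,0,0]]
```

Emit:
carry_out:
  plan:
    - [0.8,0.02,0.001,-0.001,0.001,-0.002,0.008]
    - [0.8,0.02,0,0,0,0,0]
    - [0.8,0.012,0,0,0,0,0]
    - [0.8,0,0,0,0,0,0]

```text
clock: 16.2
position: [0.5073, -0.0961, 0.1651]
tcp_rot: [-1.165, 1.236, 1.156]
force: [0.1, -0.1, -0.1]
opening: 0.0733
```

```bash
sed -i 's/show.*/show(steps(P,R,[((.505,-.0968,.1495),down(t),1)],dl=.04),.8)/' pl3.py
python3 pl3.py
```

```text
[ 0.50733299 -0.09607387  0.16513613] [-0.34  0.38  1.65  0.    1.11 -1.84] [ 0.1 -0.1 -0.1]
1
[[0.8,0.0156,0.0024,-0.0008,0.0029,-0.0017,0.0062]]
```

Emit:
carry_out:
  plan:
    - [0.8,0.008,0.002,-0.001,0.003,-0.002,0.006]
    - [0.8,0.006,0,0,0,0,0]
    - [0.8,0,0,0,0,0,0]

```text
clock: 16.58
position: [0.506, -0.0972, 0.1516]
tcp_rot: [-1.16, 1.239, 1.157]
force: [-0.5, 0.8, 0.4]
opening: 0.0736
```

```bash
python3 pl3.py
```

```text
[ 0.50599017 -0.09724977  0.15157376] [-0.34  0.4   1.66  0.    1.08 -1.84] [-0.5  0.8  0.4]
1
[[0.8,0.0021,0.001,0.0004,-0.0001,-0.0003,0.0021]]
```

Emit:
carry_out:
  plan:
    - [0.8,0.002,0.001,0,0,0,0]
    - [0,0,0,0,0,0,0]
    - [0,0,0,0,0,0,0]
    - [0,0,0,0,0,0,0]
    - [0,0,0,0,0,0,0]
  newtons: 20

```text
clock: 17.2
position: [0.5053, -0.0973, 0.1501]
tcp_rot: [-1.161, 1.239, 1.156]
force: [-0.1, 0.9, -1.6]
opening: 0.0397
```

```bash
python3 pl3.py
```

```text
[ 0.50528364 -0.09725297  0.15005316] [-0.34  0.4   1.67  0.    1.07 -1.84] [-0.1  0.9 -1.6]
1
[[0.8,0.0006,0.0003,0.0004,-0.0002,-0.0004,0.0033]]
```

The fingers stopped at 39.7 mm, the die's width. Now I lift.

Emit:
carry_out:
  plan:
    - [0,-0.01,0,0,0,0,0]
    - [0,-0.02,0,0,0,0,0]
    - [0,-0.03,0,0,0,0,0]
    - [0,-0.04,0,0,0,0,0]

```text
clock: 17.7
position: [0.5031, -0.0966, 0.251]
tcp_rot: [-1.155, 1.243, 1.163]
force: [0.8, 0.3, -1.5]
opening: 0.04
```

```bash
cat > pl4.py <<'E'
from mv import *
P,R,o=cur();print(P,o['joint_pos'].round(2),o['force'].round(1),o['opening'])
tr=np.load("tray.npy");E=W(tr,[(0,.05,.006)])[0]
show(steps(P,R,[((.44,-.2,.26),down(.9)),((E[0],E[1],.2),down(.027))],dl=.045),0)
E
python3 pl4.py;python3 - <<'E'
from mv import *
im=grab_frame("side")[:,:,::-1];crop("side",240,150,150,130,"s10.png",4.5,im)
E
```

```text
[ 0.50307684 -0.09660529  0.25099389] [-0.34  0.3   1.51  0.    1.33 -1.84] [ 0.8  0.3 -1.5] 0.03996522744469238
10
[[0,-0.0022,0.014,-0.0269,0.1506,0,-0.0012],[0,-0.0022,0.0098,-0.0287,0.1506,0,-0.0012],[0,-0.0023,0.0054,-0.0298,0.1506,0,-0.0012],[0,-0.0023,0.0008,-0.0303,0.1506,0,-0.0012],[0,0.01,-0.0227,-0.0179,0.1455,0,0],[0,0.01,-0.0251,-0.0144,0.1455,0,0],[0,0.01,-0.0269,-0.0106,0.1455,0,0],[0,0.01,-0.0281,-0.0066,0.1455,0,0],[0,0.01,-0.0288,-0.0024,0.1455,0,0],[0,0.01,-0.0288,0.0018,0.1455,0,0]]
```

View pics/s10.png

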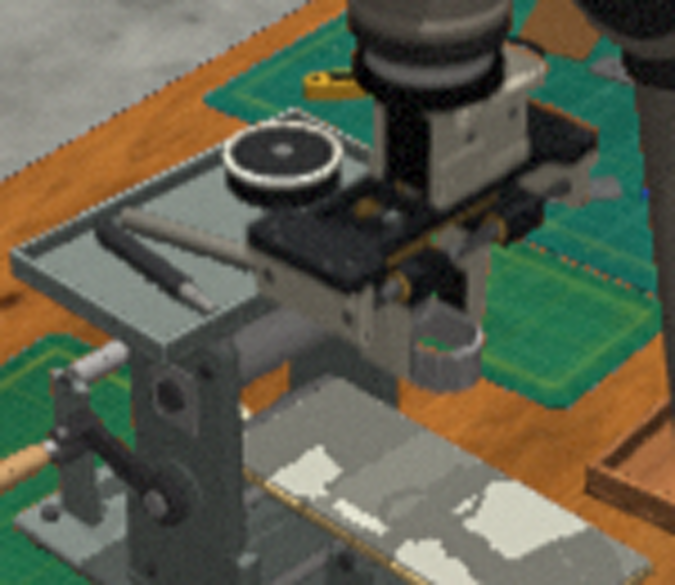

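The die is held at (445,355), upright, and the bed and handle are unchanged. I carry it to the tray.

Emit:
carry_out:
  plan:
    - [0,-0.003,0.02,-0.025,0.05,0,0]
    - [0,-0.002,0.012,-0.028,0.15,0,0]
    - [0,-0.002,0.009,-0.029,0.15,0,0]
    - [0,-0.002,0.004,-0.03,0.15,0,0]
    - [0,0,-0.015,-0.025,0.15,0,0]
    - [0,0.005,-0.025,-0.015,0.15,0,0]
    - [0,0.005,-0.027,-0.011,0.15,0,0]
    - [0,0.005,-0.028,-0.007,0.15,0,0]
    - [0,0.005,-0.029,-0.002,0.15,0,0]
    - [0,0,-0.02,0,0.15,0,0]
    - [0,0,0,0,0,0,0]

```text
clock: 19.12
position: [0.4714, -0.3666, 0.2535]
tcp_rot: [-0.051, 1.558, 0.041]
force: [-0.4, 0.1, -2.3]
opening: 0.0395
```

```bash
sed -i 's/^show.*/import sys\nz,n=float(sys.argv[1]),int(sys.argv[2]);print(E)\nshow(steps(P,R,[((E[0],E[1],z),down(.027),n)]),0)/' pl4.py; python3 pl4.py .15 3
```

```text
[ 0.47136827 -0.36659474  0.25346077] [-0.79  0.45  1.28  0.    1.4  -0.85] [-0.4  0.1 -2.3] 0.03949664188413732
[ 0.48016654 -0.36869026  0.006     ]
3
[[0,0.0345,-0.0006,0.0025,0.0106,0.0042,0.0022],[0,0.0345,-0.0007,0.0026,0.0106,0.0042,0.0022],[0,0.0345,-0.0007,0.0028,0.0106,0.0042,0.0022]]
```

Emit:
carry_out:
  plan:
    - [0,0.035,-0.001,0.003,0.011,0.004,0.002]
    - [0,0.035,-0.001,0.003,0.011,0.004,0.002]
    - [0,0.035,-0.001,0.003,0.011,0.004,0.002]
    - [0,0.04,0,0,0,0,0]
    - [0,0.03,0,0,0,0,0]
    - [0,0,0,0,0,0,0]

```text
clock: 19.88
position: [0.4821, -0.3652, 0.0774]
tcp_rot: [-0.037, 1.568, 0.035]
force: [0.0, 0.1, -1.8]
opening: 0.0397
```

```bash
python3 pl4.py .04 2;python3 - <<'E'
from mv import *
im=grab_frame("side")[:,:,::-1];crop("side",350,160,130,130,"s11.png",4.5,im)
im=grab_frame("top")[:,:,::-1];crop("top",370,200,120,110,"t11.png",5,im)
E
```

```text
[ 0.48211558 -0.36515417  0.07736791] [-0.78  0.63  1.48  0.    1.02 -0.82] [ 0.   0.1 -1.8] 0.03971739069585158
[ 0.48016654 -0.36869026  0.006     ]
2
[[0,0.0187,-0.0017,-0.0011,0.0094,0.0012,0.0006],[0,0.0187,-0.0017,-0.0011,0.0094,0.0012,0.0006]]
```

View pics/s11.png

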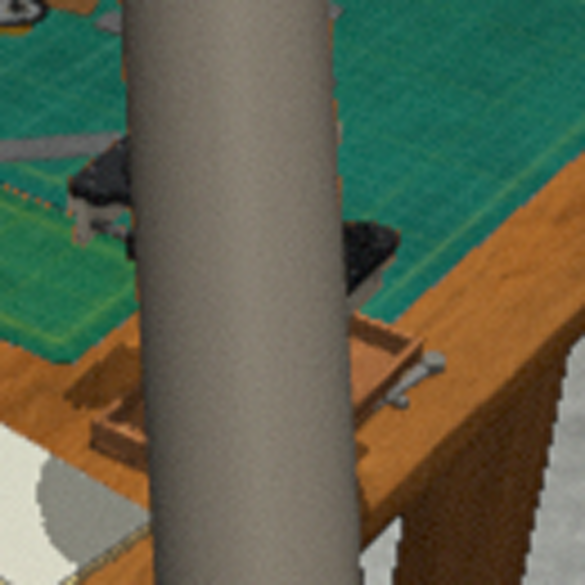

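View pics/t11.png

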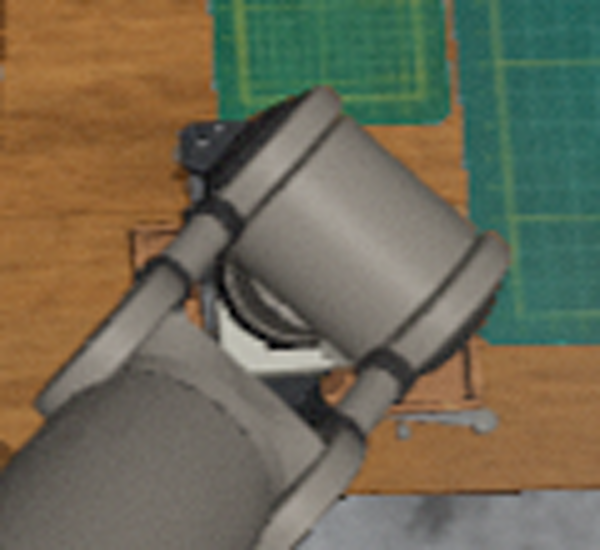

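Both views are blocked by the arm, but the fitted tray leaves margins of 12 mm or more. I lower gently.

Emit:
carry_out:
  plan:
    - [0,0.018,-0.002,-0.001,0.009,0.001,0]
    - [0,0.018,-0.0015,-0.001,0.009,0.001,0]
    - [0,0.015,0,0,0,0,0]
    - [0,0.007,0,0,0,0,0]
    - [0,0,0,0,0,0,0]

```text
clock: 20.6
position: [0.4832, -0.3721, 0.0212]
tcp_rot: [-0.028, 1.563, 0.014]
force: [-0.0, -0.5, -1.6]
opening: 0.0398
```

```bash
python3 pl4.py .0102 2
```

```text
[ 0.48321318 -0.37214841  0.02124065] [-0.78  0.71  1.52 -0.    0.9  -0.81] [-0.  -0.5 -1.6] 0.039799411897450565
[ 0.48016654 -0.36869026  0.006     ]
2
[[0,0.0055,0.0018,-0.0015,-0.0001,0.0039,0.0045],[0,0.0055,0.0018,-0.0015,-0.0001,0.0039,0.0045]]
```

Emit:
carry_out:
  plan:
    - [0,0.005,0.002,-0.0015,0,0.004,0.004]
    - [0,0.005,0.002,-0.0015,0,0.004,0.004]
    - [0,0,0,0,0,0,0]

```text
clock: 20.98
position: [0.4804, -0.3683, 0.0113]
tcp_rot: [-0.022, 1.571, 0.02]
force: [0.8, -0.4, -1.5]
opening: 0.0399
```

```bash
python3 pl4.py .0102 2
```

```text
[ 0.48037033 -0.36834184  0.01126011] [-0.78  0.72  1.53 -0.    0.89 -0.81] [ 0.8 -0.4 -1.5] 0.03987288126361154
[ 0.48016654 -0.36869026  0.006     ]
2
[[0,0.0005,-0.0002,-0.0001,0,0,0.0007],[0,0.0005,-0.0002,-0.0001,0,0,0.0007]]
```

Last millimetre or so until it touches.

Emit:
carry_out:
  plan:
    - [0,0.0015,0,0,0,0,0]
    - [0,0.001,0,0,0,0,0]

```text
clock: 21.22
position: [0.4806, -0.3685, 0.01]
tcp_rot: [-0.023, 1.57, 0.02]
force: [-3.2, 3.6, 10.0]
opening: 0.0402
```

Emit:
carry_out:
  plan:
    - [0.58,0,0,0,0,0,0]
    - [0.58,0,0,0,0,0,0]
    - [0.58,-0.01,0,0,0,0,0]
    - [0.58,-0.04,0,0,0,0,0]
    - [0.58,-0.05,0,0,0,0,0]
    - [0.58,-0.06,0,0,0,0,0]
    - [0.58,-0.05,0,0,0,0,0]

```text
clock: 22.1
position: [0.4794, -0.3671, 0.2252]
tcp_rot: [-0.02, 1.574, 0.022]
force: [-0.3, -0.4, -0.7]
opening: 0.0531
```

```bash
python3 - <<'E'
from mv import *
P,R,o=cur();print(P,o['clock'],o['force'])
show(steps(P,R,[((.33,-.42,.26),R),((.2,-.46,.27),down(-.9))],dl=.05),.58)
E
```

```text
[ 0.47937728 -0.36714408  0.22521568] 22.1 [-0.26571251 -0.36900991 -0.72844839]
10
[[0.58,-0.0086,-0.0122,-0.0377,0,0,0],[0.58,-0.0086,-0.0122,-0.0377,0,0,0],[0.58,-0.0086,-0.0122,-0.0377,0,0,0],[0.58,-0.0086,-0.0122,-0.0377,0,0,0],[0.58,-0.0016,-0.0061,-0.0218,0.1545,-0.0006,0],[0.58,-0.0016,-0.0094,-0.0206,0.1545,-0.0006,0],[0.58,-0.0016,-0.0124,-0.019,0.1545,-0.0006,0],[0.58,-0.0016,-0.0152,-0.0168,0.1545,-0.0006,0],[0.58,-0.0017,-0.0176,-0.0143,0.1545,-0.0006,0],[0.58,-0.0017,-0.0196,-0.0114,0.1545,-0.0006,0]]
```

Emit:
carry_out:
  plan:
    - [0.58,-0.009,-0.012,-0.038,0,0,0]
    - [0.58,-0.009,-0.012,-0.038,0,0,0]
    - [0.58,-0.009,-0.012,-0.038,0,0,0]
    - [0.58,-0.009,-0.012,-0.038,0,0,0]
    - [0.58,-0.002,-0.006,-0.022,0.154,0,0]
    - [0.58,-0.002,-0.009,-0.021,0.154,0,0]
    - [0.58,-0.002,-0.012,-0.019,0.154,0,0]
    - [0.58,-0.002,-0.015,-0.017,0.154,0,0]
    - [0.58,-0.002,-0.018,-0.014,0.154,0,0]
    - [0.58,-0.002,-0.02,-0.011,0.154,0,0]
    - [0.58,0,0,0,0,0,0]

```text
clock: 23.48
position: [0.1904, -0.4612, 0.2887]
tcp_rot: [0.71, 1.431, -0.73]
force: [1.1, -0.4, -0.2]
opening: 0.0532
```

```bash
python3 - <<'E'
from mv import *
im=grab_frame("side")[:,:,::-1];cv2.imwrite("pics/s12f.png",im);crop("side",235,165,220,120,"s12.png",3.5,im)
im=grab_frame("top")[:,:,::-1];cv2.imwrite("pics/t12f.png",im);crop("top",265,160,210,140,"t12.png",3.8,im)
E
```

```text
(no output)
```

View pics/s12.png

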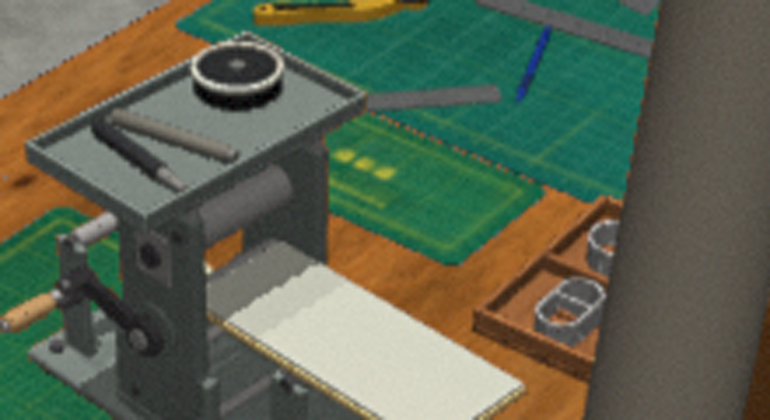

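View pics/t12.png

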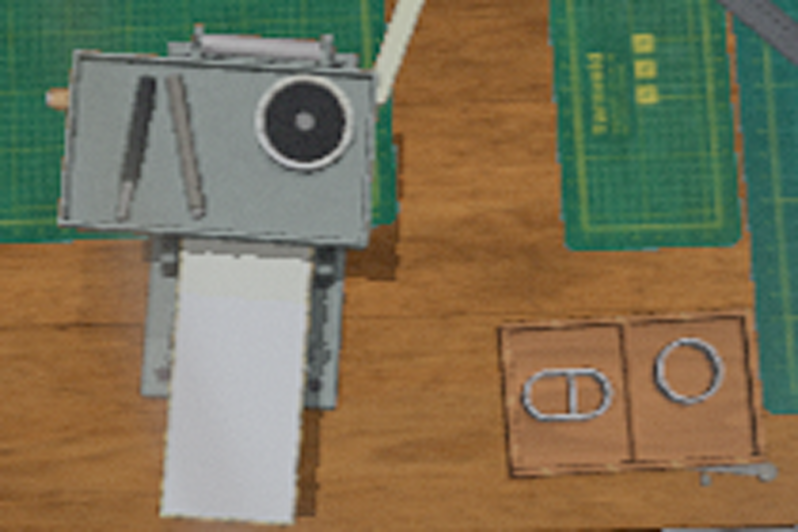

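View pics/s12f.png

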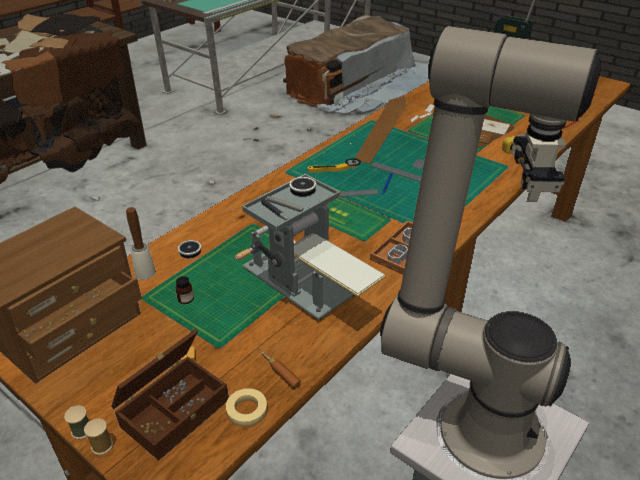

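The die lies flat in the left compartment at (567,393), the bed is out, and the handle is out at (50,97). The bystanders are unmoved. One last numeric check of handle and crank.

```bash
python3 - <<'E'
from mv import *
im=cv2.imread("pics/s12f.png")[235:280,225:285];b=cv2.resize(im,None,fx=12,fy=12,interpolation=cv2.INTER_CUBIC)
for ff,c in((1.40,(0,0,255)),(1.571,(255,0,0))):
    q=(proj("side",W(p,[pin(8.125),hend(8.125,ff)]))-[225,235]+.5)*12
    cv2.line(b,tuple(map(int,q[0])),tuple(map(int,q[1])),c,1)
cv2.imwrite("pics/hk.png",b)
for q in((-.05,-.25,.146),(.05,-.25,.146),(-.05,-.246,.146)):
  print(((proj("top",W(p,[q]))[0]-[265,160]+.5)*3.8))
E
```

```text
[161.82819556 517.15810281]
[296.67321514 526.92529433]
[162.2488903 511.7381271]
```

View pics/hk.png

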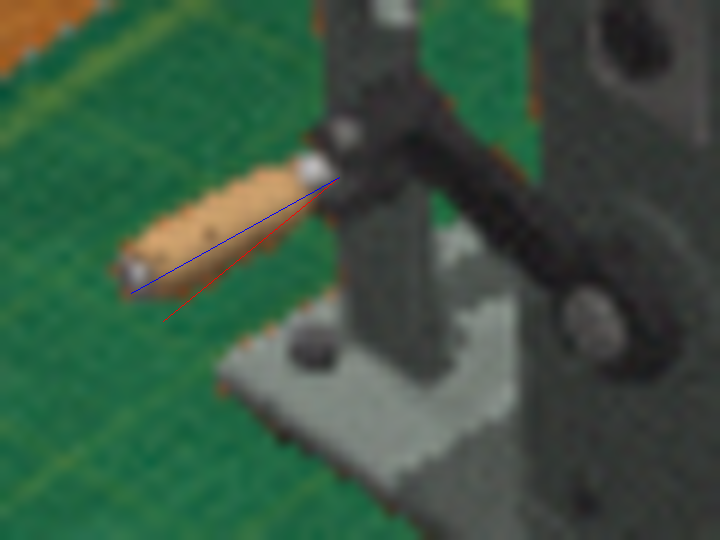

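```bash
python3 -c "
from cell import order
print(order.finish_job())"
```

```text
the job is handed in; nothing more can be done
None
```

The job is done and handed in at about 23.6 s of the 69 s allowed, with the arm clear of everything.

**What I did:**
- I folded the handle out to its stop.
- I wound the crank clockwise about 8.2 rad, until the tangential force jumped to about 33 N at the bed's stop. I then pressed the handle outward again before letting go.
- I lifted the die off the bed, turned it a quarter turn, and set it down in the left compartment. I let go once the wrist showed about 10 N of floor contact.

**Last checks:**
- **Bed:** its near edge is within about 1.5 mm of where the 0.130 m stop should put it.
- **Handle:** its line runs parallel to the fully-out prediction in the side view. Both ends sit about 1.5 px off it, which I take as camera calibration error.
- **Die:** it lies flat and clear of the walls in the left compartment.
- **Other things:** the round die, tape and awl, and the things on the shelf, look unmoved. The beeswax I only glimpsed.

**Did not fully agree:**
- While winding, the tool's circle came out about 5 mm higher than the nominal shaft height, and the crank read about 8.17 rad at the stop against 8.125. I put this down to grip offset and arm give.
- Briefly, near 7.8 rad, the handle was pushed inward at 4.8 N, which could have started to fold it. The outward push afterwards and the final picture show it fully out.

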